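# Dab weld-cleaning paste on a pipe seam

### The job

Dab weld-cleaning paste on the pipe's seam: pinch the two snap tabs of the paste tub's lid together, lift the lid off without tearing at it, and lay it flat on the bare bench, right way up. Then pick up the paste brush, dip its bristles fully below the rim into the tub without jamming it, and dab the bristle ends gently on the very top of the weld seam around the pipe. Lay the brush back level in both notches of its rest, and leave the other things on the bench where they are.

Things in the scene. Friction and masses are not known exactly. Their poses are not given: they have to be found in the camera images.
- tub: Rectangular white plastic tub of paste, 102 (its x) x 80 (its y) mm at the rim and 74 high, in a shallow steel magnetic tray 136 x 112 x 12 mm that holds it fast to the bench. Does not move. Origin on the bench under its centre, z up. Walls 3 mm; inside floor 8 mm above the bench.
- tub_mouth (a point): Centre of the tub's mouth, in the plane of the rim, 74 mm above the bench. Open mouth 90 (tub x) x 61 (tub y) mm, 66 mm deep.
- lid_grip (a point): Loose light-grey clip-in lid, 66 g, 100 (its x) x 58 (its y) mm, at first clipped in the tub with the same axes. This point is midway between two finger pads that stand up at its middle, 4.5 mm below their tops, 17.5 mm above the lid's plate, 30.5 mm above the lid's underside (so 30.5 mm high when flat on the bench) and, clipped in, 20.5 mm above the tub's rim.
- tab_l (a joint): Snap tab on the lid's +y side: inward travel, 0 free to 0.006 m fully in; its spring takes 0.8 to 5.6 N. Its upper part is the finger pad, 24 mm wide (lid x), standing 22 mm above the plate, outer face 29 mm from lid_grip (58 mm over both pads, 46 mm fully pinched). Pinched 5 mm or more each, both tabs free their barbs from under the tub's rim; the lid then lifts straight up.
- tab_r (a joint): The same tab on the lid's -y side. Keep both pinched until the lid's underside is clear of the rim; let go, they spring out again.
- brush_grip (a point): Paste brush, 192 mm long, 56 g, lying level in its rest, bristles towards the robot's side. This point is at the middle of its flat wooden handle (14 mm wide, 10 mm thick) where it is gripped, half-way between the rest's uprights, 47 mm above the bench. Its x points to the bristles, z up. Handle runs from 80 mm behind this point to 42 mm ahead; then a steel ferrule 20 x 9 mm to 76 mm ahead; then bristles 18 x 6 mm, 31 mm long.
- brush_tip (a point): Middle of the ends of the bristles, 107 mm ahead of brush_grip along the brush when unbent. The bristles bend about the ferrule's end under load, about 0.2 N per mm at the tip, up to 0.6 rad.
- rest: Brush rest of dark steel plate, fixed: base 104 (its x) x 64 mm, two upright plates 4 mm thick, 52 mm wide, at x = -38 and +38 mm, each with a square notch in its top 28 mm wide whose floor is 42 mm above the bench; prongs reach 56 mm. Origin on the bench under its centre. The brush lies along its x, bristles to its -x.
- seam_top (a point): Highest point of the weld bead that runs round the middle of a steel pipe (89 mm across, 130 mm long, fixed on a V cradle), 113 mm above the bench. The pipe's axis is this point's y; the bead is 9 mm wide and stands 2.5 mm proud.
- hammer: Hammer, 260 mm long, 60 mm head, lying on the bench. Bystander. Origin under its middle, handle to its -x.
- wirebrush: Wooden scratch brush with steel wires, 240 x 26 x 28 mm. Bystander. Origin under its middle.
- disc: Grinding disc, 125 mm across, 6 mm thick, lying flat. Bystander. Origin under its middle.
- tin: Empty round steel tin, 68 mm across, 75 high. Bystander. Origin under its middle.
Things that resemble listed ones, but are neither listed nor needed, are in the scene too. Of the things that look like the part that bears brush_grip, the smaller one is meant. Of the things that look like the part that bears lid_grip, the smaller one is meant.

How it is judged:
By the outcome, as a careful person would: the job done as asked, in the order asked, and still so for the second after the job is handed in, with the robot touching nothing.
It also fails if it takes over 72 s, if anything falls off the work surface, if the arm or the gripper's body presses on something with over 40 N, if the wrist force passes 120 N, or if a joint passes its speed limit or range.

### The arm

A 6-joint arm with a two-finger parallel gripper is mounted at the origin on the work surface. World frame = base frame: x ahead of the robot, y to its left, z up, the work surface at z = 0. Lengths are in m, angles in rad, forces in N, time in s.
With the tool pointing down it reaches from about 0.425 to 0.95 m from the base axis. Payload 3.5 kg.
Tool frame: the origin (TCP) lies at the very end of the fingers, on their centre line; the grasp point (between the pads) lies 19 mm behind it; z points along the fingers, y is the direction in which the jaws open and shut (so a half turn about z gives the same grasp; the last joint's range is limited). The gripper opens to 85 mm and grips with 20 to 120 N. Pads are 22 mm wide; open, the fingers measure 114 mm over their backs; the gripper's body (76 mm by 85 mm) begins 54 mm behind the grasp point. The pads swing forward as they close: fully open they stand 13 mm farther back than shut.
Start: joints at [1.069, 0.286, 1.577, -0, 1.279, -0.15], TCP at [0.233, 0.634, 0.231] pointing down, gripper open.
Joint ranges: [-2.77, 2.77], [-0.9, 2.22], [0.21, 2.48], [-1.53, 4.67], [0.24, 2.81], [-2.84, 2.84]. Speed limits (rad/s): [2.79, 2.79, 3.14, 3.14, 3.14, 3.14].

### API

Orientations are given as a unit quaternion [x, y, z, w].
In Python, from plant import get_state, read_camera, sign_off gives the robot as it stands.
- The arm moves only by the tool step_arm, never from a script. Its argument "targets" is a list that holds one entry, the list of rows, each a list of 5 numbers: the opening, from 0 (shut) to 1 (fully open), then the shift along the tool's x, y, z each as a share of 4 cm, from -1 to 1, then the turn about the tool's z as a share of 5 degrees, from -1 to 1. A call has 1 to 10 rows; each row shifts and turns the commanded pose from where the row before left it, along the tool's axes as they then stand; what a row does not reach is not made up. A row lasts 1/12 s, in which the tool goes at most 41.7 mm and 7.16 degrees, less where a joint would pass 70% of its speed; a pose out of reach is approached as far as the arm can. A call with a number of a shift or a turn outside -1 to 1 is refused whole. A call with a gripper value outside its range is refused whole. The fingers move at their own pace and stop on an object; "squeeze" is the grip in N (left out, the last holds). Time passes only in rows, so rows that do not move let the fingers close. It gives the time, the measured TCP pose, the force and the opening at its end, in the units of the state.
- get_state(): the state, without advancing time (a new reading comes with each control period).
- read_camera(name): name is "side" or "top" or "wrist"; returns a dict with "pixels" (384x512x3 uint8, red, green, blue), "range_z" (384x512 float32, m along the optical axis (not along the pixel's ray), 0 where there is no reading), "mtx" (3x3 intrinsics, pixels), "k1" (the pictures are not rectified: a ray, as slopes to the right and down, at radius r is drawn at 1 + k1 r^2 times it, then the intrinsics apply), "rvec" (rotation vector, rad) and "tvec" (3), from world to camera coordinates, as OpenCV has them. Camera axes: x right, y down, z forward; pixel columns grow to the right and rows downward; lengths in m; the calibration is good to about 2 mm. A picture is of the moment at which its call begins.
- sign_off(): hands the job in, once; it reports no verdict.
The state is a dict: "time": time; "qpos": joint angles; "dq": joint speeds; "joint_efforts": joint torques, N m; "eef_pos": TCP position; "tcp_rot": TCP orientation; "contact_force": force on the tool from outside, world axes, zero at the start; "wrist_torque": the same for the moment, N m; "opening": opening from 0.0 (shut) to 1.0 (fully open).
Only numpy, scipy, OpenCV 4.12 (cv2) and the standard library are available. Lean on these libraries where they do the work, as an engineer would, in place of code of your own. Each camera call takes 0.05 s, during which the arm holds its last target.

## Working session

There is one attempt and no reset: what is moved stays moved. The work goes in short steps, Python scripts to look and compute and a tool call to move; the robot and the scene stay as the last step left them, time stands still between calls to the robot, and variables do not carry over. Pictures are saved under pics/ and viewed, and the job is handed in when it is done.

Besides the shell and the picture viewer there is one more tool, called after "Emit:" as name([rows], argument=value, ...), one row to a line, values as JSON. step_arm: Moves the arm, as the interface text tells. Shift numbers are shares of 4 cm and turn numbers shares of 5 degrees, none past 1 either way. Its arguments: {"type":"object","properties":{"targets":{"type":"array"},"squeeze":{"type":"number"}},"required":["targets"]}

```bash
mkdir -p pics; ls; cat > h.py <<'E'
import numpy as np, cv2, pickle
from plant import get_state, read_camera, sign_off
from scipy.spatial.transform import Rotation as R
def snap(name,tag):
    c=read_camera(name); cv2.imwrite(f'pics/{tag}.png',c['pixels'][:,:,::-1]); pickle.dump(c,open(f'{tag}.pkl','wb')); return c
def load(tag): return pickle.load(open(f'{tag}.pkl','rb'))
def cloud(c):
    h,w=c['range_z'].shape; u,v=np.meshgrid(np.arange(w),np.arange(h))
    K=np.array(c['mtx']); p=np.stack([u,v],-1).reshape(-1,1,2).astype(float)
    k=float(c['k1'])
    xy=cv2.undistortPointsIter(p,K,np.array([k,0,0,0,0.]),None,None,(3,50,1e-10)).reshape(h,w,2) if hasattr(cv2,'undistortPointsIter') else cv2.undistortPoints(p,K,np.array([k,0,0,0,0.])).reshape(h,w,2)
    z=c['range_z']; P=np.concatenate([xy*z[...,None],z[...,None]],-1)
    Rm=cv2.Rodrigues(np.array(c['rvec'],float))[0]; t=np.array(c['tvec'],float).ravel()
    W=(P-t)@Rm; W[z==0]=np.nan; return W
def proj(c,X):
    return cv2.projectPoints(np.atleast_2d(np.array(X,float)),np.array(c['rvec'],float),np.array(c['tvec'],float),np.array(c['mtx']),np.array([float(c['k1']),0,0,0,0.]))[0].reshape(-1,2)
E
python3 - <<'E'
from h import *
for n in ['top','side','wrist']:
    c=snap(n,n+'0'); W=cloud(c); print(n,c['k1'],c['mtx'][0],np.nanmin(W,(0,1)),np.nanmax(W,(0,1)))
print(get_state())
E
```

```text
pics
top -0.06248970918390226 [373.65271975   0.         252.15762684] [-0.25108302 -1.5706567  -0.77371913] [1.63927783 1.65805671 0.64983545]
side -0.15976449919545097 [452.02184717   0.         259.59517106] [-0.55035468 -0.75296333 -0.76371026] [1.65040408 2.16659771 0.67566593]
wrist -0.06329592707113749 [325.86614924   0.         257.39857732] [-0.02999629  0.19444516 -0.75982841] [1.44316738 1.53391869 0.32272146]
{'time': 0.15, 'qpos': array([ 1.06899225e+00,  2.87022453e-01,  1.57784102e+00,  1.57201206e-05,
        1.27857928e+00, -1.49996306e-01]), 'dq': array([ 0.00152741, -0.00366137, -0.00177253, -0.00019658, -0.00103515,
        0.00107287]), 'joint_efforts': array([ 7.42809225e-04, -4.06599176e+01, -2.93142307e+01, -7.49471542e-05,
        3.93939627e-03, -1.26382480e-05]), 'eef_pos': array([0.23232243, 0.63322148, 0.23022456]), 'tcp_rot': array([ 1.75000310e-01,  9.84567944e-01, -8.73951148e-04, -3.03295033e-04]), 'contact_force': array([ 0.06912965, -0.29629382, -0.31457512]), 'wrist_torque': array([-0.03269606,  0.00685507, -0.02565455]), 'opening': 1.0023566843210379}
```

View pics/top0.png

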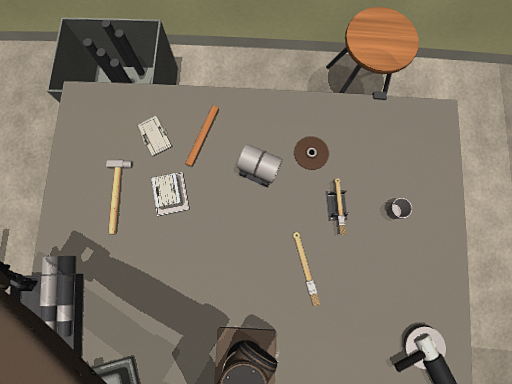

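View pics/side0.png

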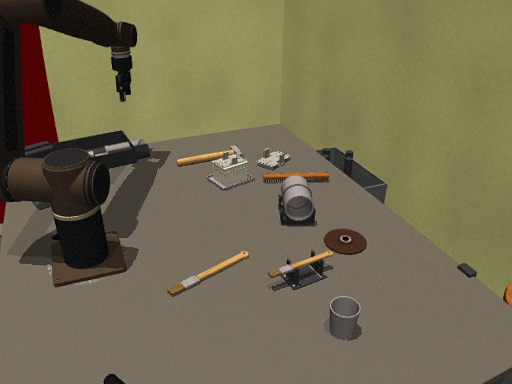

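View pics/wrist0.png

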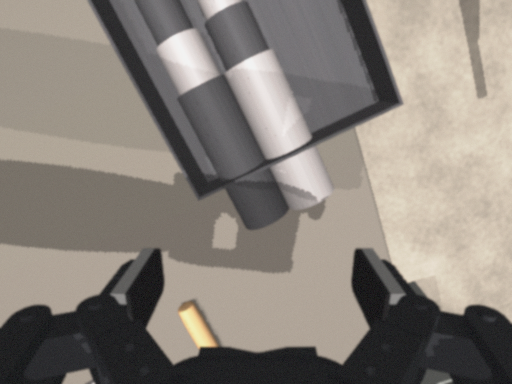

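The top image shows the tub with its lid at (170,193), a loose decoy lid at (154,135), the pipe at (259,164), the brush in its rest at (338,207) and a decoy brush at (307,268). Next I'll measure these.

```bash
python3 - <<'E'
from h import *
c=load('top0'); W=cloud(c); s=load('side0'); WS=cloud(s)
def crop(c,W,u0,u1,v0,v1,f,tag):
    im=c['pixels'][v0:v1,u0:u1,::-1]; im=cv2.resize(im,None,fx=f,fy=f,interpolation=cv2.INTER_NEAREST)
    cv2.imwrite(f'pics/{tag}.png',im)
a=cv2.resize(c['pixels'][160:225,140:200,::-1],(360,390),interpolation=cv2.INTER_NEAREST)
b=cv2.resize(c['pixels'][165:247,310:370,::-1],(285,390),interpolation=cv2.INTER_NEAREST)
cv2.imwrite('pics/crop1.png',np.hstack([a,b[:, :]]))
for n,uv in dict(tub=(170,193),pipe=(259,164),brush=(340,190),rest=(330,215),bench=(300,190),dec=(154,135)).items():
    print(n,W[uv[1],uv[0]].round(4))
# heights by region
def reg(W,cx,cy,r): return W[(abs(W[...,0]-cx)<r)&(abs(W[...,1]-cy)<r)]
t=W[193,170]
for nm,w in(('top',W),('side',WS)):
    r=reg(w,t[0],t[1],.1); print(nm,len(r)); print(np.histogram(r[:,2],np.arange(-.01,.115,.005)))
    q=r[(r[:,2]>.066)&(r[:,2]<.115)]
    print(cv2.minAreaRect(q[:,:2].astype(np.float32)*1000))
    q=r[(r[:,2]>.088)&(r[:,2]<.115)]; print('pads',len(q),q.mean(0))
    print(cv2.minAreaRect(q[:,:2].astype(np.float32)*1000))
E
```

```text
tub [0.52   0.274  0.0767]
pipe [ 0.6247 -0.0139  0.1077]
brush [ 0.5746 -0.3023  0.0059]
rest [ 0.4844 -0.2676  0.0067]
bench [ 0.57   -0.1633 -0.0051]
dec [0.7411 0.3665 0.0151]
top 3193
(array([  74, 1071,  943,  196,   78,   22,   16,    8,   15,   12,   18,
          8,   12,   16,    8,   34,  226,  368,   37,    6,    8,   13,
          3,    0]), array([-0.01 , -0.005,  0.   ,  0.005,  0.01 ,  0.015,  0.02 ,  0.025,
        0.03 ,  0.035,  0.04 ,  0.045,  0.05 ,  0.055,  0.06 ,  0.065,
        0.07 ,  0.075,  0.08 ,  0.085,  0.09 ,  0.095,  0.1  ,  0.105,
        0.11 ]))
((532.087890625, 291.3514709472656), (104.11627197265625, 81.13247680664062), 15.026803970336914)
pads 26 [0.53060334 0.29267529 0.09574672]
((531.65380859375, 291.3016662597656), (23.710800170898438, 60.329833984375), 14.44450569152832)
side 1902
(array([ 63, 679, 190, 125,  63,  46,  37,  42,  47,  43,  50,  35,  49,
        47,  39,  48, 151,  96,  12,  14,  15,  11,   0,   0]), array([-0.01 , -0.005,  0.   ,  0.005,  0.01 ,  0.015,  0.02 ,  0.025,
        0.03 ,  0.035,  0.04 ,  0.045,  0.05 ,  0.055,  0.06 ,  0.065,
        0.07 ,  0.075,  0.08 ,  0.085,  0.09 ,  0.095,  0.1  ,  0.105,
        0.11 ]))
((527.4020385742188, 288.5499572753906), (103.05828857421875, 87.86058807373047), 17.919301986694336)
pads 31 [0.52806653 0.28823356 0.09310467]
((528.8396606445312, 289.9248962402344), (20.918624877929688, 64.09862518310547), 12.430601119995117)
```

View pics/crop1.png

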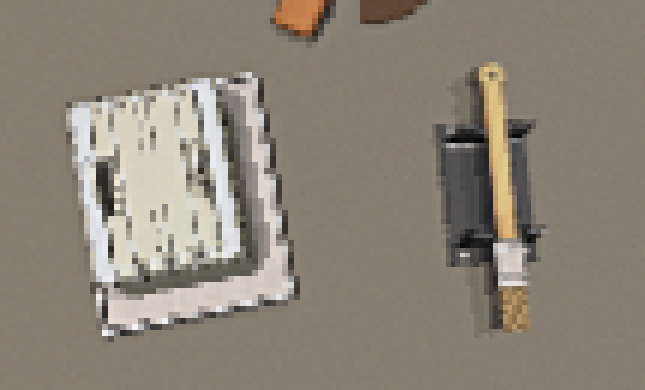

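```bash
python3 - <<'E'
from h import *
for tag in('top0','side0'):
    c=load(tag); W=cloud(c); hsv=cv2.cvtColor(c['pixels'],cv2.COLOR_RGB2HSV)
    def box(x0,x1,y0,y1,z0,z1): return (W[...,0]>x0)&(W[...,0]<x1)&(W[...,1]>y0)&(W[...,1]<y1)&(W[...,2]>z0)&(W[...,2]<z1)
    def mar(m): 
        q=W[m]; return len(q),[np.round(v,1) for v in cv2.minAreaRect(q[:,:2].astype(np.float32)*1000)],q.mean(0).round(4)
    print(tag)
    m=box(.35,.72,-.4,-.2,.038,.07); print('brush',mar(m))
    q=W[m&(hsv[...,1]>90)]; l=cv2.fitLine(q[:,:2].astype(np.float32),cv2.DIST_HUBER,0,.001,.001).ravel(); print('line',l, np.degrees(np.arctan2(l[1],l[0])))
    d=l[:2]*np.sign(l[0]); t=(q[:,:2]-l[2:])@d; print('ends',l[2:]+d*t.min(),l[2:]+d*t.max(), 'z',np.median(q[:,2]), np.polyfit(t,q[:,2],1))
    print('rest',mar(box(.35,.72,-.4,-.2,.004,.07)))
    m=box(.5,.75,-.12,.1,.09,.14); print('pipe',mar(m), W[m][:,2].max(), np.percentile(W[m][:,2],95))
    for n,b in dict(declid=(.66,.82,.26,.42,.008,.06),disc=(.5,.8,-.25,-.1,.004,.03),tin=(.4,.6,-.5,-.37,.01,.1),wire=(.6,.9,.08,.25,.01,.05),hammer=(.3,.75,.36,.52,.01,.06),brush2=(.15,.5,-.28,-.05,.006,.05)).items():
        print(n,mar(box(*b)))
E
```

```text
top0
brush (326, [array([ 511. , -288.9]), array([190.6,  51.1]), np.float64(6.4)], array([ 0.5063, -0.2896,  0.0509]))
line [ 0.993909    0.11020401  0.5460455  -0.28547686] 6.327076
ends [ 0.41661509 -0.29982803] [ 0.60551545 -0.27888287] z 0.05110666251284293 [0.01001515 0.05151056]
rest (1022, [array([ 535.8, -300.2]), array([367.6, 199.1]), np.float64(0.1)], array([ 0.5538, -0.2792,  0.0209]))
pipe (854, [array([639.7, -15.2]), array([130.1,  83. ]), np.float64(69.0)], array([ 0.6364, -0.0146,  0.1044])) 0.11646449354883713 0.11219947288441463
declid (683, [array([745.4, 353.6]), array([138.6, 120. ]), np.float64(30.9)], array([0.7383, 0.3653, 0.0179]))
disc (858, [array([ 649.9, -174.9]), array([296.4, 148. ]), np.float64(0.1)], array([ 0.6933, -0.1913,  0.0072]))
tin (150, [array([ 510.7, -477.9]), array([42.3, 65.5]), np.float64(88.0)], array([ 0.509 , -0.4738,  0.0519]))
wire (491, [array([746.1, 192.9]), array([ 28.7, 235.1]), np.float64(70.9)], array([0.7435, 0.1928, 0.0268]))
hammer (875, [array([566.1, 440.4]), array([159.3, 368.1]), np.float64(89.7)], array([0.5705, 0.4
[... 664 characters left out ...]
82 0.10958739660084542
declid (330, [array([737.2, 362.8]), array([142. ,  84.8]), np.float64(26.6)], array([0.7331, 0.3606, 0.0186]))
disc (691, [array([ 703.5, -204.3]), array([137.1, 120.3]), np.float64(42.2)], array([ 0.7046, -0.202 ,  0.0069]))
tin (553, [array([ 510.1, -479.3]), array([41.3, 67. ]), np.float64(90.0)], array([ 0.516 , -0.4761,  0.0522]))
wire (356, [array([745.5, 189.3]), array([ 33.5, 239.4]), np.float64(71.6)], array([0.7444, 0.1871, 0.0228]))
hammer (423, [array([580.3, 462. ]), array([134.7, 383.1]), np.float64(70.8)], array([0.5639, 0.4518, 0.0191]))
brush2 (589, [array([ 337.2, -197.4]), array([123.1, 309.5]), np.float64(82.0)], array([ 0.2923, -0.1971,  0.0108]))
```

```bash
cat >> h.py <<'E'
def plan(tx,ty,tz,yaw_y=None):
    "tool shift in mm needed (given current axes / axes after turn), yaw_y: wanted world heading of tool y, deg mod 180"
    s=get_state(); Rm=R.from_quat(s['tcp_rot']); p=s['eef_pos']; M=Rm.as_matrix()
    h=np.degrees(np.arctan2(M[1,1],M[0,1])); dt=0
    if yaw_y is not None:
        dt=(yaw_y-h+90)%180-90
    M2=R.from_euler('z',dt,degrees=True).as_matrix()@M
    d=M2.T@(np.array([tx,ty,tz])-p)*1000
    print('t',round(s['time'],2),'p',p.round(4),'ytool hdg',round(h,2),'open',round(s['opening'],3),'F',s['contact_force'].round(2),'q6',s['qpos'][5].round(2))
    print('turn tool z deg',round(-dt,2),'shift mm',d.round(1),'shares',(d/40).round(3))
E
python3 -c "
from h import *
plan(.531,.2905,.20,105)"
```

```text
t 0.15 p [0.2323 0.6332 0.2302] ytool hdg 69.84 open 1.002 F [ 0.07 -0.3  -0.31] q6 -0.15
turn tool z deg -35.16 shift mm [-199.8 -408.3   30.9] shares [ -4.995 -10.207   0.773]
```

Emit:
step_arm([
  [[1, 0, 0, 0, -1], [1, 0, 0, 0, -1], [1, 0, 0, 0, -1], [1, 0, 0, 0, -1], [1, 0, 0, 0, -1], [1, 0, 0, 0, -1], [1, 0, 0, 0, -1]],
], squeeze=30)

```text
time: 0.73
eef_pos: [0.2324, 0.6334, 0.2307]
tcp_rot: [-0.131, 0.991, -0.0, -0.0]
contact_force: [0.8, 0.1, -0.3]
opening: 1.001
```

Emit:
step_arm([
  [[1, -0.4, -0.82, 0.06, 0], [1, -0.4, -0.82, 0.06, 0], [1, -0.4, -0.82, 0.06, 0], [1, -0.4, -0.82, 0.06, 0], [1, -0.4, -0.82, 0.06, 0], [1, -0.4, -0.82, 0.06, 0], [1, -0.4, -0.82, 0.06, 0], [1, -0.4, -0.82, 0.06, 0], [1, -0.4, -0.82, 0.06, 0], [1, -0.4, -0.82, 0.06, 0]],
])

```text
time: 1.57
eef_pos: [0.4719, 0.356, 0.207]
tcp_rot: [-0.129, 0.992, -0.0, -0.0]
contact_force: [0.8, 1.0, 0.2]
opening: 0.998
```

Emit:
step_arm([
  [[1, -0.5, -1.0, 0.1, 0], [1, -0.4, -0.9, 0.1, 0], [1, 0, 0, 0, 0], [1, 0, 0, 0, 0]],
])

```text
time: 1.9
eef_pos: [0.5242, 0.2939, 0.1988]
tcp_rot: [-0.127, 0.992, -0.0, -0.001]
contact_force: [0.6, -0.2, -0.9]
opening: 0.999
```

```bash
python3 -c "
from h import *
plan(.531,.2905,.20,105)
c=snap('wrist','wrist1'); W=cloud(c)
print(proj(c,[.531,.2905,.0945]))
plan(.531,.2905,.20,105)"
```

```text
t 1.9 p [0.5242 0.2939 0.1988] ytool hdg 104.61 open 0.999 F [ 0.64 -0.19 -0.91] q6 -1.48
turn tool z deg -0.39 shift mm [-5.7 -5.  -1.2] shares [-0.143 -0.126 -0.03 ]
[[251.39971303 198.44950001]]
t 1.95 p [0.5234 0.2952 0.1991] ytool hdg 104.74 open 0.998 F [-0.51  0.7   0.4 ] q6 -1.48
turn tool z deg -0.26 shift mm [-6.1 -6.5 -1. ] shares [-0.154 -0.162 -0.024]
```

View pics/wrist1.png

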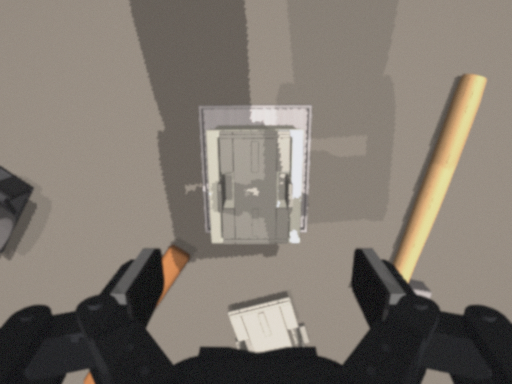

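The wrist image shows the lid in the tub, with the pads at about (223,190) and (287,190), slightly above-right of my projection. I'll refine from this view's depth.

```bash
python3 -c "
from h import *
c=load('wrist1'); W=cloud(c)
im=c['pixels'][95:260,180:330,::-1]; cv2.imwrite('pics/w1c.png',cv2.resize(im,None,fx=3.5,fy=3.5,interpolation=cv2.INTER_CUBIC))
r=(abs(W[...,0]-.531)<.08)&(abs(W[...,1]-.2905)<.08)
for a,b in((.068,.115),(.086,.115),(.068,.082)):
    m=r&(W[...,2]>a)&(W[...,2]<b); q=W[m]; print(a,len(q),cv2.minAreaRect(q[:,:2].astype(np.float32)*1000),q.mean(0), np.percentile(q[:,2],[5,50,95]))
print(np.median(W[r][:,2]), W[60,180],W[190,223],W[190,287])
"
```

```text
0.068 9859 ((529.4295654296875, 292.664794921875), (102.66918182373047, 80.38162231445312), 14.874591827392578) [0.52548096 0.29163314 0.07550543] [0.07168816 0.07520134 0.07798072]
0.086 369 ((529.0594482421875, 292.5865478515625), (24.093530654907227, 59.625999450683594), 15.051131248474121) [0.52830653 0.29209351 0.0955031 ] [0.08852563 0.09670015 0.09809901]
0.068 9457 ((529.4295654296875, 292.664794921875), (102.66918182373047, 80.38162231445312), 14.874591827392578) [0.52536556 0.29163241 0.07469588] [0.07165588 0.07514158 0.07705459]
0.25433052045247573 [ 0.44052047  0.19286497 -0.00086629] [0.53335187 0.2668047  0.08358555] [0.51878739 0.31689788 0.08833102]
```

View pics/w1c.png

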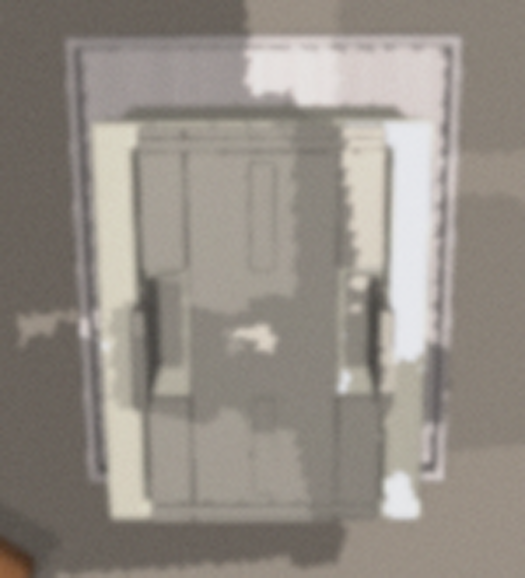

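```bash
python3 -c "
from h import *
plan(.5297,.2918,.076,105)"
```

```text
t 1.95 p [0.5234 0.2952 0.1991] ytool hdg 104.74 open 0.998 F [-0.51  0.7   0.4 ] q6 -1.48
turn tool z deg -0.26 shift mm [ -5.4  -4.9 123. ] shares [-0.135 -0.124  3.076]
```

Emit:
step_arm([
  [[1, -0.13, -0.12, 0.4, -0.05], [1, 0, 0, 0.6, 0], [1, 0, 0, 0.6, 0], [1, 0, 0, 0.4, 0], [1, 0, 0, 0.2, 0], [1, 0, 0, 0, 0], [1, 0, 0, 0, 0]],
])

```text
time: 2.53
eef_pos: [0.5292, 0.2935, 0.112]
tcp_rot: [-0.132, 0.991, 0.0, 0.0]
contact_force: [-0.9, 0.7, 1.3]
opening: 1.002
```

```bash
python3 -c "
from h import *
plan(.5297,.2918,.076,105)
c=snap('side','side1')
plan(.5297,.2918,.076,105)
u,v=proj(c,[.53,.29,.1])[0].astype(int)
cv2.imwrite('pics/s1c.png',cv2.resize(c['pixels'][v-70:v+50,u-70:u+70,::-1],None,fx=4,fy=4))
"
```

```text
t 2.53 p [0.5292 0.2935 0.112 ] ytool hdg 105.18 open 1.002 F [-0.88  0.7   1.26] q6 -1.5
turn tool z deg 0.18 shift mm [-0.  -1.7 36. ] shares [-0.001 -0.043  0.899]
t 2.58 p [0.53   0.2935 0.113 ] ytool hdg 105.16 open 1.003 F [ 0.81 -0.29  0.1 ] q6 -1.5
turn tool z deg 0.16 shift mm [ 0.8 -1.6 37. ] shares [ 0.02  -0.039  0.924]
```

View pics/s1c.png

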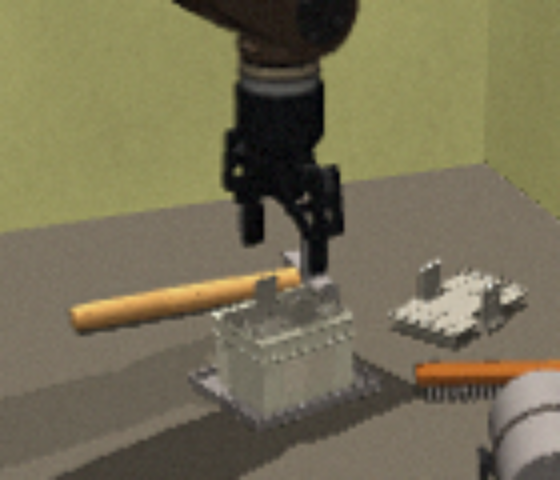

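Emit:
step_arm([
  [[1, 0, -0.03, 0.25, 0], [1, 0, 0, 0.2, 0], [1, 0, 0, 0, 0], [1, 0, 0, 0, 0]],
])

```text
time: 2.92
eef_pos: [0.5295, 0.291, 0.0928]
tcp_rot: [-0.131, 0.991, -0.0, -0.001]
contact_force: [0.1, 0.2, 0.1]
opening: 1.0
```

```bash
python3 -c "
from h import *
c=snap('wrist','wrist2')
plan(.5297,.2918,.076,105)
"
```

```text
t 2.97 p [0.5298 0.2911 0.0933] ytool hdg 105.08 open 0.995 F [-0.33  0.01  0.31] q6 -1.5
turn tool z deg 0.08 shift mm [-0.   0.7 17.3] shares [-0.001  0.017  0.433]
```

View pics/wrist2.png

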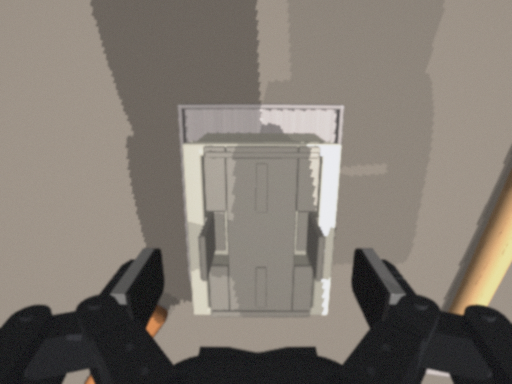

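```bash
python3 -c "
from h import *
c=load('wrist2'); W=cloud(c)
r=(abs(W[...,0]-.531)<.08)&(abs(W[...,1]-.2905)<.08)
u,v=np.meshgrid(np.arange(512),np.arange(384)); r&=(u>170)&(u<345)&(v<320)
for a,b in((.068,.115),(.086,.115)):
    m=r&(W[...,2]>a)&(W[...,2]<b); q=W[m]; print(a,len(q),cv2.minAreaRect(q[:,:2].astype(np.float32)*1000),np.percentile(q[:,2],[5,50,95]))
p=np.array([.5297,.2911,.0933]); print(proj(c,[p,p+[0,0,-.02]]))
yt=np.array([-.2588,.9659,0])
print(proj(c,[p+.0425*yt,p-.0425*yt]))
"
```

```text
0.068 23834 ((529.2332763671875, 292.7393798828125), (102.32565307617188, 81.00588989257812), 14.882905960083008) [0.07173603 0.07526591 0.08374755]
0.086 1099 ((528.6541748046875, 292.5423583984375), (24.476503372192383, 59.90316390991211), 14.47433090209961) [0.08740036 0.09632539 0.09794644]
[[257.8543707  255.65715252]
 [257.82084272 237.91243813]]
[[345.71139439 255.52992135]
 [169.9733467  255.18329292]]
```

Emit:
step_arm([
  [[1, 0.01, 0.045, 0.15, 0], [1, 0, 0, 0.15, 0], [1, 0, 0, 0.12, 0], [1, 0, 0, 0, 0], [1, 0, 0, 0, 0]],
])

```text
time: 3.38
eef_pos: [0.5286, 0.2928, 0.076]
tcp_rot: [-0.131, 0.991, -0.0, -0.001]
contact_force: [-0.8, 0.4, 0.4]
opening: 0.995
```

Emit:
step_arm([
  [[0.75, 0, 0, 0, 0], [0.72, 0, 0, 0, 0], [0.68, 0, 0, 0, 0], [0.64, 0, 0, 0, 0], [0.6, 0, 0, 0, 0], [0.56, 0, 0, 0, 0], [0.5, 0, 0, 0, 0], [0.45, 0, 0, 0, 0], [0.4, 0, 0, 0, 0], [0.4, 0, 0, 0, 0]],
])

```text
time: 4.22
eef_pos: [0.5299, 0.2931, 0.0788]
tcp_rot: [-0.131, 0.991, -0.0, 0.001]
contact_force: [-2.5, -1.8, 8.2]
opening: 0.508
```

```bash
python3 -c "
from h import *
c=snap('wrist','wrist3')
plan(.529,.2926,.076,105)
c=snap('side','side3')
u,v=proj(c,[.53,.29,.1])[0].astype(int)
cv2.imwrite('pics/s3c.png',cv2.resize(c['pixels'][v-60:v+50,u-60:u+60,::-1],None,fx=5,fy=5))
"
```

```text
t 4.27 p [0.5299 0.2931 0.0788] ytool hdg 105.1 open 0.512 F [-3.11 -1.57  8.58] q6 -1.5
turn tool z deg 0.1 shift mm [ 1.  -0.3  2.8] shares [ 0.026 -0.006  0.069]
```

View pics/wrist3.png

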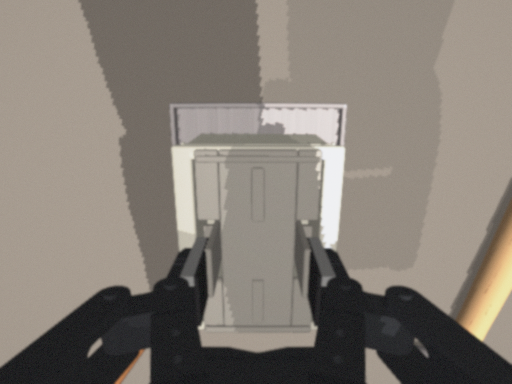

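View pics/s3c.png

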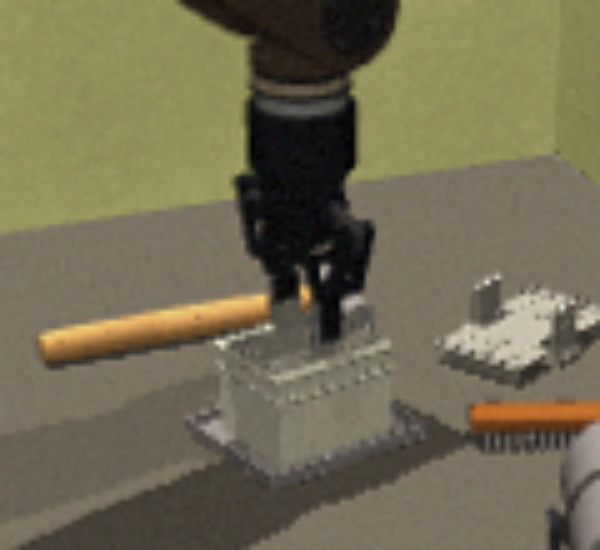

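Emit:
step_arm([
  [[0.4, 0, 0, -0.04, 0], [0.4, 0, 0, -0.04, 0], [0.4, 0, 0, 0, 0], [0.4, 0, 0, 0, 0]],
])

```text
time: 4.65
eef_pos: [0.5287, 0.2928, 0.0794]
tcp_rot: [-0.131, 0.991, -0.0, -0.0]
contact_force: [0.0, -0.0, 0.1]
opening: 0.509
```

Emit:
step_arm([
  [[0.4, 0, 0, -0.03, 0], [0.4, 0, 0, 0, 0], [0.4, 0, 0, 0, 0]],
])

```text
time: 4.9
eef_pos: [0.529, 0.2929, 0.081]
tcp_rot: [-0.131, 0.991, -0.0, -0.0]
contact_force: [0.1, -0.5, -0.2]
opening: 0.507
```

Emit:
step_arm([
  [[0.4, 0, 0, -0.06, 0], [0.4, 0, 0, -0.06, 0], [0.4, 0, 0, -0.06, 0], [0.4, 0, 0, 0, 0]],
])

```text
time: 5.23
eef_pos: [0.5296, 0.2931, 0.0893]
tcp_rot: [-0.131, 0.991, 0.0, 0.001]
contact_force: [-0.1, -0.6, -0.2]
opening: 0.51
```

```bash
python3 -c "
from h import *
c=snap('side','side4')
u,v=proj(c,[.53,.29,.1])[0].astype(int)
cv2.imwrite('pics/s4c.png',cv2.resize(c['pixels'][v-60:v+50,u-60:u+60,::-1],None,fx=5,fy=5))
"
```

```text
(no output)
```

View pics/s4c.png

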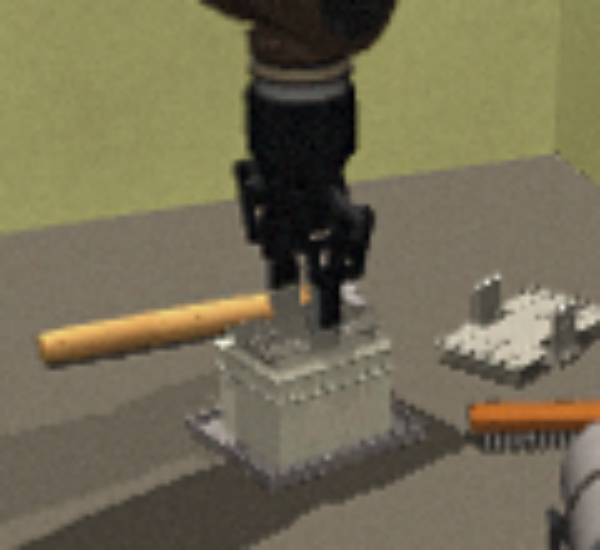

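Emit:
step_arm([
  [[0.4, 0, 0, -0.1, 0], [0.4, 0, 0, -0.15, 0], [0.4, 0, 0, -0.2, 0], [0.4, 0, 0, -0.3, 0], [0.4, 0, 0, -0.2, 0], [0.4, 0, 0, 0, 0]],
])

```text
time: 5.78
eef_pos: [0.531, 0.2936, 0.13]
tcp_rot: [-0.131, 0.991, 0.001, 0.003]
contact_force: [0.4, 0.8, 0.0]
opening: 0.51
```

```bash
python3 -c "
from h import *
c=snap('side','side5')
u,v=proj(c,[.53,.29,.1])[0].astype(int)
cv2.imwrite('pics/s5c.png',cv2.resize(c['pixels'][v-60:v+50,u-60:u+60,::-1],None,fx=5,fy=5))
print(get_state()['contact_force'],get_state()['opening'])
"
```

```text
[ 0.56147104 -1.19221144 -0.95176226] 0.5046041606255807
```

View pics/s5c.png

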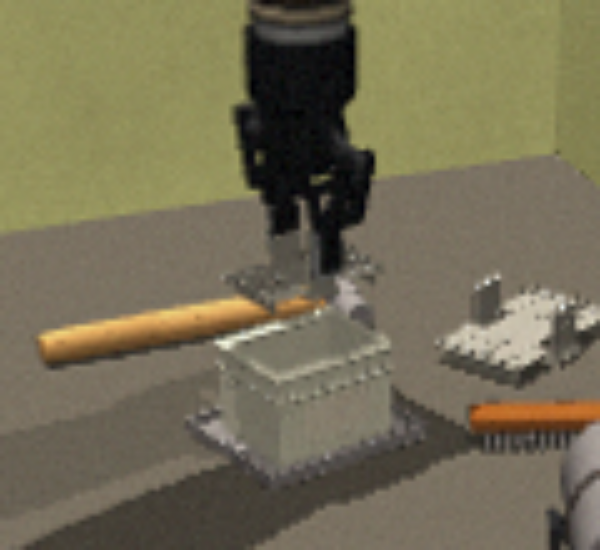

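The lid is clear, held level about 4 cm over the tub. I'll carry it to bare bench near (0.45, 0.12).

Emit:
step_arm([
  [[0.4, 0.2, -0.25, 0, 0], [0.4, 0.4, -0.45, 0, 0], [0.4, 0.5, -0.6, 0, 0], [0.4, 0.5, -0.6, 0, 0], [0.4, 0.5, -0.6, 0, 0], [0.4, 0.5, -0.6, 0, 0], [0.4, 0.3, -0.4, 0, 0], [0.4, 0.15, -0.15, 0, 0], [0.4, 0, 0, 0, 0]],
])

```text
time: 6.58
eef_pos: [0.4485, 0.1192, 0.1262]
tcp_rot: [-0.13, 0.991, 0.0, -0.0]
contact_force: [-0.8, 0.5, -0.4]
opening: 0.508
```

Emit:
step_arm([
  [[0.4, 0, 0, 0.3, 0], [0.4, 0, 0, 0.5, 0], [0.4, 0, 0, 0.6, 0], [0.4, 0, 0, 0.5, 0], [0.4, 0, 0, 0.3, 0], [0.4, 0, 0, 0.2, 0], [0.4, 0, 0, 0.1, 0], [0.4, 0, 0, 0, 0]],
])

```text
time: 7.25
eef_pos: [0.4492, 0.1207, 0.0258]
tcp_rot: [-0.132, 0.991, 0.0, -0.001]
contact_force: [0.4, -0.3, -0.9]
opening: 0.507
```

```bash
python3 -c "
from h import *
c=snap('side','side6')
plan(.45,.12,.015,105)
u,v=proj(c,[.45,.12,.05])[0].astype(int)
cv2.imwrite('pics/s6c.png',cv2.resize(c['pixels'][v-60:v+50,u-60:u+60,::-1],None,fx=5,fy=5))
"
```

```text
t 7.3 p [0.4498 0.1206 0.0266] ytool hdg 105.12 open 0.506 F [-0.33 -1.05 -0.36] q6 -1.79
turn tool z deg 0.12 shift mm [-0.  -0.7 11.6] shares [-0.001 -0.017  0.29 ]
```

View pics/s6c.png

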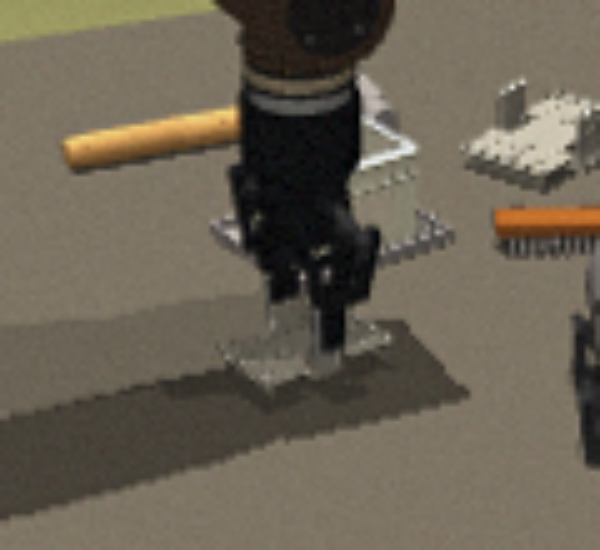

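Lower gently, watching the force.

Emit:
step_arm([
  [[0.4, 0, 0, 0.1, 0], [0.4, 0, 0, 0.08, 0], [0.4, 0, 0, 0.04, 0], [0.4, 0, 0, 0, 0]],
])

```text
time: 7.63
eef_pos: [0.4492, 0.1202, 0.0175]
tcp_rot: [-0.131, 0.991, 0.0, -0.0]
contact_force: [0.8, 0.2, -0.1]
opening: 0.507
```

Emit:
step_arm([
  [[0.4, 0, 0, 0.03, 0], [0.4, 0, 0, 0.03, 0], [0.4, 0, 0, 0, 0]],
])

```text
time: 7.88
eef_pos: [0.4493, 0.1202, 0.0151]
tcp_rot: [-0.131, 0.991, -0.0, -0.0]
contact_force: [0.5, -0.0, -1.5]
opening: 0.509
```

Emit:
step_arm([
  [[0.4, 0, 0, 0.03, 0], [0.4, 0, 0, 0, 0], [0.4, 0, 0, 0, 0]],
])

```text
time: 8.13
eef_pos: [0.4494, 0.1202, 0.0148]
tcp_rot: [-0.131, 0.991, -0.0, -0.0]
contact_force: [-3.5, -0.5, 5.5]
opening: 0.507
```

Emit:
step_arm([
  [[0.4, 0, 0, 0.02, 0], [0.4, 0, 0, 0, 0], [0.4, 0, 0, 0, 0]],
])

```text
time: 8.38
eef_pos: [0.4495, 0.1202, 0.0147]
tcp_rot: [-0.131, 0.991, -0.0, -0.001]
contact_force: [-4.5, -0.7, 11.0]
opening: 0.509
```

Emit:
step_arm([
  [[0.4, 0, 0, -0.03, 0], [0.55, 0, 0, 0, 0], [0.65, 0, 0, 0, 0], [0.75, 0, 0, 0, 0], [0.85, 0, 0, 0, 0], [1, 0, 0, 0, 0], [1, 0, 0, 0, 0], [1, 0, 0, 0, 0]],
])

```text
time: 9.05
eef_pos: [0.4494, 0.1202, 0.0144]
tcp_rot: [-0.131, 0.991, -0.0, 0.0]
contact_force: [-1.2, 0.2, -0.0]
opening: 0.997
```

Emit:
step_arm([
  [[1, 0, 0, -0.3, 0], [1, 0, 0, -0.6, 0], [1, 0, 0, -0.8, 0], [1, 0, 0, -0.8, 0], [1, 0, 0, -0.8, 0], [1, 0, 0, -0.6, 0], [1, 0, 0, -0.3, 0], [1, 0, 0, 0, 0]],
])

```text
time: 9.72
eef_pos: [0.4516, 0.1204, 0.1864]
tcp_rot: [-0.131, 0.991, -0.0, 0.004]
contact_force: [0.1, 0.2, -0.0]
opening: 0.999
```

```bash
python3 -c "
from h import *
c=snap('wrist','wrist7'); W=cloud(c)
plan(.522,-.29,.19,96.3)
r=(abs(W[...,0]-.45)<.08)&(abs(W[...,1]-.12)<.08)
q=W[r]; print(np.histogram(q[:,2],np.arange(-.008,.05,.004)))
m=q[(q[:,2]>.006)&(q[:,2]<.05)]; print(cv2.minAreaRect(m[:,:2].astype(np.float32)*1000))
"
```

```text
t 9.77 p [0.4503 0.1203 0.184 ] ytool hdg 105.09 open 1.003 F [-0.57  0.69 -0.24] q6 -1.79
turn tool z deg 8.79 shift mm [ -26.2 -415.6   -5.5] shares [ -0.656 -10.391  -0.138]
(array([   10, 17474,   523,    57,  3632,  1481,    20,    23,    26,
          41,   172,     0,     0,     0]), array([-0.008, -0.004,  0.   ,  0.004,  0.008,  0.012,  0.016,  0.02 ,
        0.024,  0.028,  0.032,  0.036,  0.04 ,  0.044,  0.048]))
((448.7388000488281, 119.96853637695312), (100.21955871582031, 59.34191131591797), 15.383023262023926)
```

View pics/wrist7.png

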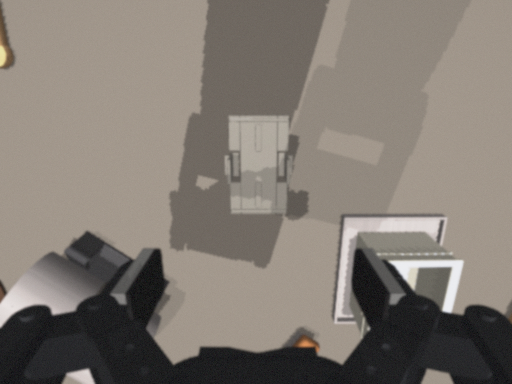

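The lid lies flat and right way up: plate about 13 mm high, pads about 34 mm, outline 100 x 59 mm. Next is the brush.

Emit:
step_arm([
  [[1, 0, 0, 0, 0.9], [1, 0, 0, 0, 0.86], [1, 0, -0.5, 0, 0], [1, -0.06, -0.9, 0, 0], [1, -0.1, -0.95, 0, 0], [1, -0.1, -0.95, 0, 0], [1, -0.1, -0.95, 0, 0], [1, -0.1, -0.95, 0, 0], [1, -0.1, -0.95, 0, 0], [1, -0.1, -0.95, 0, 0]],
])

```text
time: 10.6
eef_pos: [0.5056, -0.1606, 0.1799]
tcp_rot: [-0.055, 0.999, 0.001, -0.002]
contact_force: [0.9, -0.0, 0.3]
opening: 1.003
```

Emit:
step_arm([
  [[1, 0, -0.95, 0, 0], [1, 0, -0.9, 0, 0], [1, 0, -0.5, 0, 0], [1, 0, 0, 0, 0], [1, 0, 0, 0, 0]],
])

```text
time: 11.02
eef_pos: [0.5159, -0.2528, 0.1799]
tcp_rot: [-0.054, 0.999, 0.002, -0.002]
contact_force: [0.7, 0.7, -0.1]
opening: 1.001
```

```bash
python3 -c "
from h import *
c=snap('wrist','wrist8'); W=cloud(c)
plan(.522,-.29,.19,96.3)
"
```

```text
t 11.07 p [ 0.516  -0.2518  0.1802] ytool hdg 96.25 open 1.002 F [-0.04  0.66  0.19] q6 -2.31
turn tool z deg -0.05 shift mm [ -1.7 -38.6  -9.9] shares [-0.043 -0.966 -0.249]
```

View pics/wrist8.png

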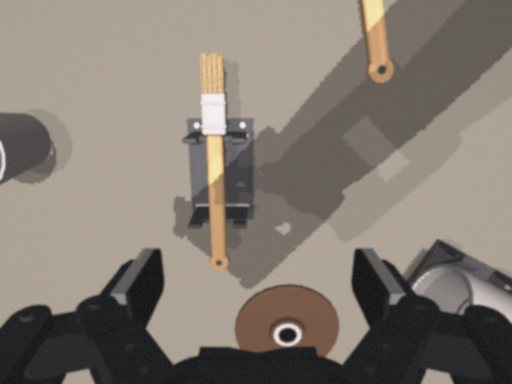

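The brush runs from its bristle ends at (212,54) to its tail at (220,268), in the rest. Measuring it.

```bash
cat > br.py <<'E'
from h import *
def brush(tag,z0=.035,z1=.065,box=(.38,.66,-.36,-.22),sat=95):
    c=load(tag); W=cloud(c); hsv=cv2.cvtColor(c['pixels'],cv2.COLOR_RGB2HSV)
    m=(W[...,0]>box[0])&(W[...,0]<box[1])&(W[...,1]>box[2])&(W[...,1]<box[3])&(W[...,2]>z0)&(W[...,2]<z1)&(hsv[...,1]>sat)&(hsv[...,0]<25)
    q=W[m]; l=cv2.fitLine(q.astype(np.float32),cv2.DIST_HUBER,0,.001,.001).ravel(); d=l[:3]*(-np.sign(l[0])); p=l[3:]
    t=(q-p)@d; tip,tail=p+d*np.percentile(t,99.7),p+d*np.percentile(t,.3)
    print(tag,len(q),'hdg',np.degrees(np.arctan2(d[1],d[0])),'tilt',np.degrees(np.arcsin(d[2])),'tip',tip.round(4),'tail',tail.round(4),'L',np.ptp(t).round(4))
    return tip,tail,d
E
python3 -c "
from br import *
tip,tail,d=brush('wrist8')
print('grip from tip',tip-d*.107,'from tail',tail+d*.08)
c=load('wrist8');W=cloud(c)
r=(abs(W[...,0]-.52)<.1)&(abs(W[...,1]+.29)<.06)
m=r&(W[...,2]>.002)&(W[...,2]<.036); print('base',cv2.minAreaRect(W[m][:,:2].astype(np.float32)*1000))
hsv=cv2.cvtColor(c['pixels'],cv2.COLOR_RGB2HSV)
m=r&(W[...,2]>.04)&(W[...,2]<.07)&(hsv[...,2]<90); print('prongs',m.sum(),cv2.minAreaRect(W[m][:,:2].astype(np.float32)*1000),np.percentile(W[m][:,2],[5,50,95]))
"
```

```text
wrist8 1779 hdg -173.9414 tilt -0.69603884 tip [ 0.4174 -0.299   0.0484] tail [ 0.6022 -0.2794  0.0506] L 0.1889
grip from tip [ 0.52375708 -0.28771741  0.04968078] from tail [ 0.52265718 -0.28783415  0.04966735]
base ((520.1049194335938, -288.7323913574219), (103.84329986572266, 63.94300842285156), 6.3335113525390625)
prongs 380 ((538.6574096679688, -286.7550354003906), (117.3734359741211, 52.10944366455078), 6.220176696777344) [0.04027841 0.04839091 0.05494837]
```

```bash
python3 -c "
from h import *
plan(.5215,-.288,.028,96.2)
"
```

```text
t 11.07 p [ 0.516  -0.2518  0.1802] ytool hdg 96.25 open 1.002 F [-0.04  0.66  0.19] q6 -2.31
turn tool z deg 0.05 shift mm [ -2.  -37.1 152.1] shares [-0.049 -0.928  3.802]
```

Emit:
step_arm([
  [[1, -0.05, -0.45, 0, 0], [1, 0, -0.48, 0.3, 0], [1, 0, 0, 0.6, 0], [1, 0, 0, 0.6, 0], [1, 0, 0, 0.6, 0], [1, 0, 0, 0.4, 0], [1, 0, 0, 0.2, 0], [1, 0, 0, 0, 0], [1, 0, 0, 0, 0]],
])

```text
time: 11.82
eef_pos: [0.5232, -0.2883, 0.0744]
tcp_rot: [-0.056, 0.998, 0.0, -0.0]
contact_force: [-0.5, -0.5, 0.5]
opening: 1.004
```

```bash
python3 -c "
from h import *
c=snap('wrist','wrist9')
plan(.5215,-.288,.028,96.2)
"
```

```text
t 11.87 p [ 0.5238 -0.289   0.0755] ytool hdg 96.35 open 0.996 F [-0.02 -0.6   0.84] q6 -2.36
turn tool z deg 0.15 shift mm [ 2.2  1.3 47.5] shares [0.055 0.033 1.187]
```

View pics/wrist9.png

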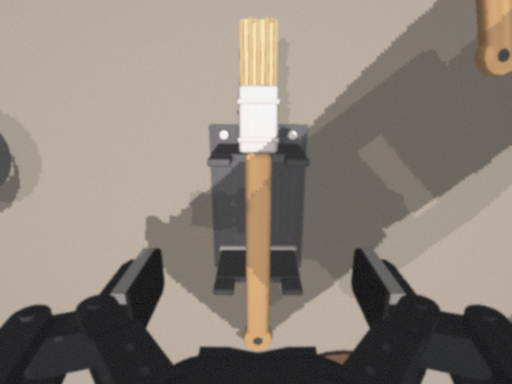

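Emit:
step_arm([
  [[1, 0.05, 0.02, 0.3, 0], [1, 0, 0, 0.4, 0], [1, 0, 0, 0.3, 0], [1, 0, 0, 0.17, 0], [1, 0, 0, 0, 0], [1, 0, 0, 0, 0]],
])

```text
time: 12.37
eef_pos: [0.5208, -0.2887, 0.0273]
tcp_rot: [-0.055, 0.998, 0.0, -0.0]
contact_force: [0.1, -0.3, 0.7]
opening: 1.001
```

Emit:
step_arm([
  [[0.7, 0, 0, 0, 0], [0.6, 0, 0, 0, 0], [0.5, 0, 0, 0, 0], [0.4, 0, 0, 0, 0], [0.3, 0, 0, 0, 0], [0.25, 0, 0, 0, 0], [0.2, 0, 0, 0, 0], [0.15, 0, 0, 0, 0], [0.1, 0, 0, 0, 0], [0.1, 0, 0, 0, 0]],
], squeeze=20)

```text
time: 13.2
eef_pos: [0.5211, -0.2888, 0.0277]
tcp_rot: [-0.055, 0.998, -0.0, 0.0]
contact_force: [-0.1, 0.7, 0.6]
opening: 0.158
```

Emit:
step_arm([
  [[0.05, 0, 0, 0, 0], [0.05, 0, 0, 0, 0]],
])

```text
time: 13.37
eef_pos: [0.521, -0.2889, 0.0277]
tcp_rot: [-0.055, 0.998, -0.0, 0.0]
contact_force: [-0.8, 1.0, 2.0]
opening: 0.156
```

```bash
python3 -c "
from h import *
c=snap('wrist','wrist10')
plan(.5215,-.288,.028,96.2)
"
```

```text
t 13.42 p [ 0.521  -0.2888  0.0277] ytool hdg 96.29 open 0.16 F [-0.58  1.09  0.71] q6 -2.36
turn tool z deg 0.09 shift mm [-0.6  0.8 -0.3] shares [-0.014  0.02  -0.007]
```

View pics/wrist10.png

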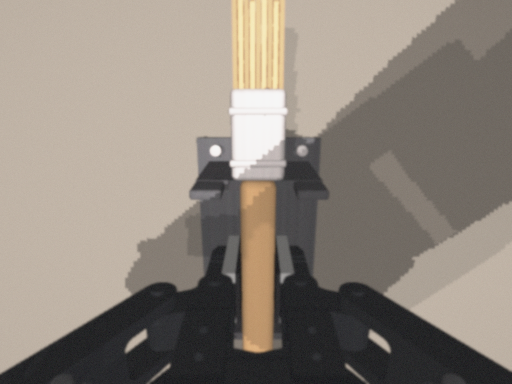

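Emit:
step_arm([
  [[0.05, 0, 0, -0.1, 0], [0.05, 0, 0, -0.3, 0], [0.05, 0, 0, -0.5, 0], [0.05, 0, 0, -0.5, 0], [0.05, 0, 0, -0.5, 0], [0.05, 0, 0, -0.5, 0], [0.05, 0, 0, -0.4, 0], [0.05, 0, 0, -0.2, 0], [0.05, 0, 0, 0, 0]],
])

```text
time: 14.17
eef_pos: [0.5223, -0.2898, 0.1509]
tcp_rot: [-0.055, 0.998, -0.002, 0.002]
contact_force: [1.0, 0.1, -0.1]
opening: 0.16
```

```bash
python3 -c "
from br import *
c=snap('side','side11')
plan(.5215,-.288,.028,96.2)
u,v=proj(c,[.52,-.288,.15])[0].astype(int)
cv2.imwrite('pics/s11c.png',cv2.resize(c['pixels'][max(v-90,0):v+90,u-90:u+90,::-1],None,fx=3.2,fy=3.2))
brush('side11',.08,.26)
"
```

```text
t 14.22 p [ 0.5215 -0.2892  0.149 ] ytool hdg 96.3 open 0.159 F [ 0.01  0.01 -0.96] q6 -2.36
turn tool z deg 0.1 shift mm [1.00e-01 1.40e+00 1.21e+02] shares [2.000e-03 3.400e-02 3.025e+00]
side11 255 hdg -175.43759 tilt 0.05737925 tip [ 0.4162 -0.3037  0.1719] tail [ 0.604  -0.2887  0.1717] L 0.1936
```

View pics/s11c.png

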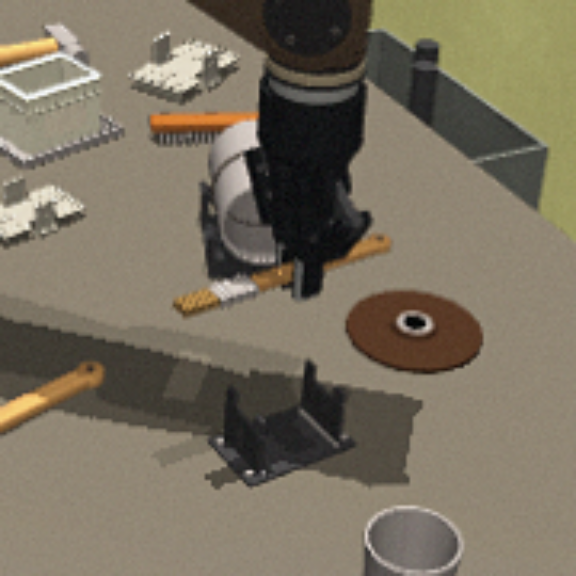

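Brush held level. I can only turn about the vertical tool axis, so to dip the bristles I need the brush tilted in the grip. I'll do that by pressing its tail lightly on the fixed pipe, away from the seam.

Emit:
step_arm([
  [[0.05, 0, 0, 0, 0.91], [0.05, 0, 0, 0, 0.91], [0.05, 0, 0, 0, 0.91], [0.05, 0, 0, 0, 0.91], [0.05, 0, 0, 0, 0.91], [0.05, 0, 0, 0, 0.91], [0.05, 0, 0, 0, 0]],
])

```text
time: 14.8
eef_pos: [0.5201, -0.2881, 0.1457]
tcp_rot: [0.183, 0.983, 0.001, -0.001]
contact_force: [-0.4, 0.8, -0.4]
opening: 0.16
```

```bash
python3 -c "
from br import *
plan(.5612,-.0286,.149,69)
"
```

```text
t 14.8 p [ 0.5201 -0.2881  0.1457] ytool hdg 68.91 open 0.16 F [-0.42  0.81 -0.4 ] q6 -1.88
turn tool z deg -0.09 shift mm [ 54.6 257.   -2.9] shares [ 1.366  6.425 -0.073]
```

Emit:
step_arm([
  [[0.05, 0.1, 0.4, 0, 0], [0.05, 0.2, 0.8, 0, 0], [0.05, 0.2, 0.9, 0, 0], [0.05, 0.2, 0.9, 0, 0], [0.05, 0.2, 0.9, 0, 0], [0.05, 0.2, 0.9, 0, 0], [0.05, 0.15, 0.8, 0, 0], [0.05, 0.1, 0.5, 0, 0], [0.05, 0, 0.3, 0, 0], [0.05, 0, 0, 0, 0]],
])

```text
time: 15.63
eef_pos: [0.5622, -0.0279, 0.147]
tcp_rot: [0.18, 0.984, 0.0, -0.0]
contact_force: [-0.1, -0.7, -1.0]
opening: 0.158
```

```bash
python3 -c "
from br import *
c=snap('wrist','wrist12'); c=snap('side','side12');c=snap('top','top12')
plan(.5612,-.0286,.149,69)
cv2.imwrite('pics/t12c.png',cv2.resize(c['pixels'][110:240,180:320,::-1],None,fx=4,fy=4))
"
```

```text
t 15.78 p [ 0.5622 -0.0312  0.1473] ytool hdg 69.0 open 0.159 F [ 0.19  0.25 -1.06] q6 -1.44
turn tool z deg 0.0 shift mm [ 1.8  2.1 -1.7] shares [ 0.046  0.052 -0.042]
```

View pics/side12.png

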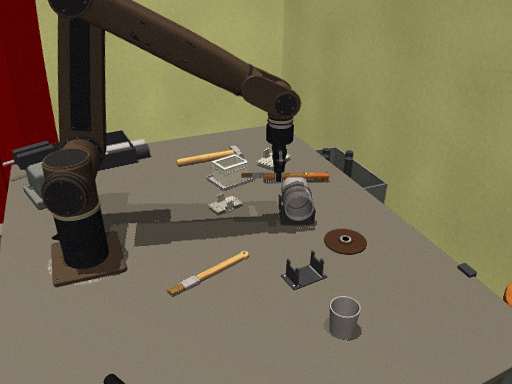

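View pics/wrist12.png

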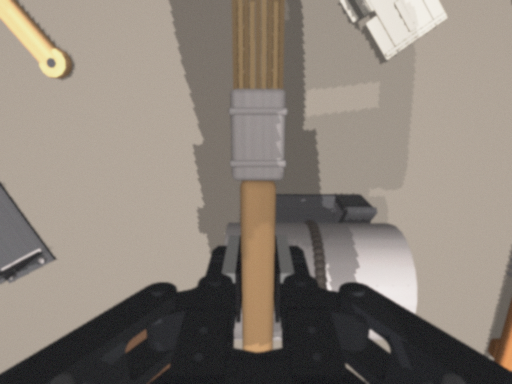

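Emit:
step_arm([
  [[0.05, 0.04, 0.03, 0.2, 0], [0.05, 0, 0, 0.4, 0], [0.05, 0, 0, 0.3, 0], [0.05, 0, 0, 0.15, 0], [0.05, 0, 0, 0, 0]],
])

```text
time: 16.2
eef_pos: [0.5595, -0.0292, 0.1029]
tcp_rot: [0.183, 0.983, 0.0, -0.002]
contact_force: [-0.6, 0.3, -0.6]
opening: 0.155
```

Emit:
step_arm([
  [[0.05, 0, 0, 0.1, 0], [0.05, 0, 0, 0.1, 0], [0.05, 0, 0, 0.1, 0], [0.05, 0, 0, 0, 0]],
])

```text
time: 16.53
eef_pos: [0.5618, -0.029, 0.0938]
tcp_rot: [0.182, 0.983, -0.0, 0.001]
contact_force: [0.3, 0.3, 0.8]
opening: 0.161
```

```bash
python3 -c "
from br import *
c=snap('side','side13')
plan(.5612,-.0286,.06,69)
u,v=proj(c,[.56,-.03,.1])[0].astype(int)
cv2.imwrite('pics/s13c.png',cv2.resize(c['pixels'][v-60:v+60,u-60:u+60,::-1],None,fx=5,fy=5))
"
```

```text
t 16.58 p [ 0.5618 -0.029   0.094 ] ytool hdg 68.99 open 0.161 F [-1.12 -0.62  1.39] q6 -1.44
turn tool z deg -0.01 shift mm [ 0.7  0.1 34. ] shares [0.017 0.003 0.851]
```

View pics/s13c.png

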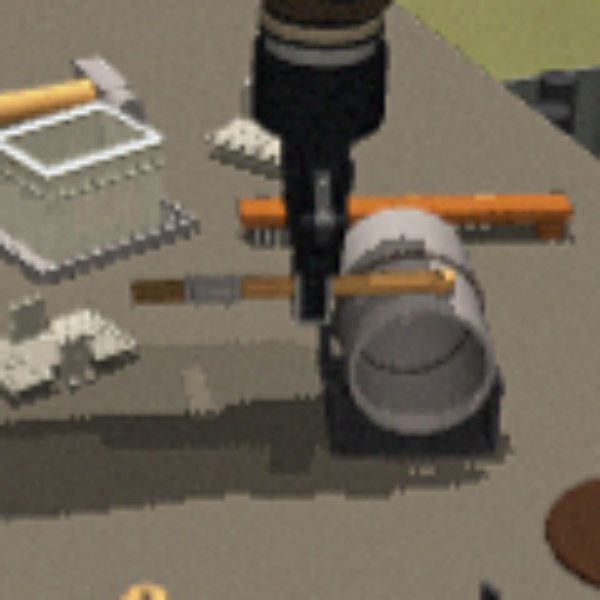

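Emit:
step_arm([
  [[0.05, 0, 0, 0.1, 0], [0.05, 0, 0, 0.1, 0], [0.05, 0, 0, 0, 0]],
])

```text
time: 16.83
eef_pos: [0.5619, -0.0289, 0.0856]
tcp_rot: [0.182, 0.983, -0.0, 0.001]
contact_force: [1.0, -0.4, 2.6]
opening: 0.161
```

Emit:
step_arm([
  [[0.05, 0, 0, 0.1, 0], [0.05, 0, 0, 0.1, 0], [0.05, 0, 0, 0, 0]],
])

```text
time: 17.08
eef_pos: [0.5617, -0.0289, 0.0774]
tcp_rot: [0.182, 0.983, 0.0, 0.001]
contact_force: [0.4, -0.5, 3.9]
opening: 0.157
```

```bash
python3 -c "
from br import *
c=snap('side','side14')
plan(.5612,-.0286,.06,69)
u,v=proj(c,[.56,-.03,.1])[0].astype(int)
cv2.imwrite('pics/s14c.png',cv2.resize(c['pixels'][v-60:v+60,u-60:u+60,::-1],None,fx=5,fy=5))
"
```

```text
t 17.13 p [ 0.5616 -0.0288  0.0775] ytool hdg 68.99 open 0.157 F [ 0.52 -0.54  2.14] q6 -1.44
turn tool z deg -0.01 shift mm [ 0.5  0.1 17.5] shares [0.012 0.002 0.439]
```

View pics/s14c.png

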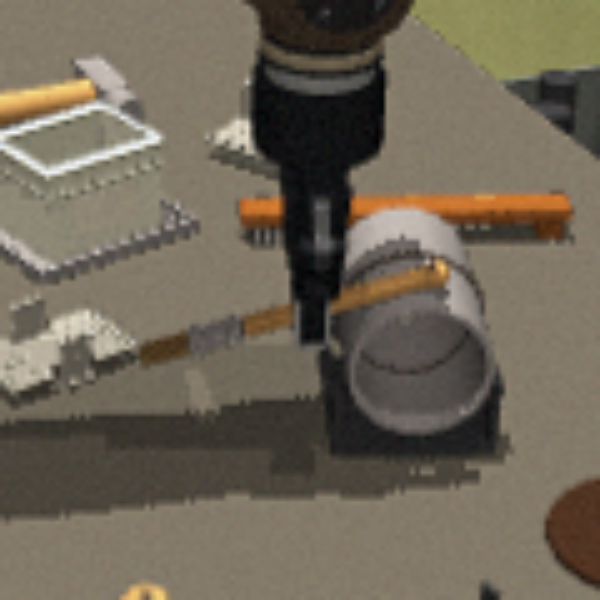

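Emit:
step_arm([
  [[0.05, 0, 0, 0.1, 0], [0.05, 0, 0, 0.1, 0], [0.05, 0, 0, 0.1, 0], [0.05, 0, 0, 0, 0]],
])

```text
time: 17.47
eef_pos: [0.5608, -0.0286, 0.0648]
tcp_rot: [0.182, 0.983, 0.0, -0.001]
contact_force: [0.8, -0.2, 4.2]
opening: 0.158
```

Emit:
step_arm([
  [[0.05, 0, 0, 0.1, 0], [0.05, 0, 0, 0.08, 0], [0.05, 0, 0, 0, 0]],
])

```text
time: 17.72
eef_pos: [0.5609, -0.0286, 0.0579]
tcp_rot: [0.182, 0.983, 0.0, -0.001]
contact_force: [0.2, -0.1, 4.2]
opening: 0.158
```

```bash
python3 -c "
from br import *
c=snap('side','side15')
plan(.5612,-.0286,.06,69)
u,v=proj(c,[.56,-.03,.1])[0].astype(int)
cv2.imwrite('pics/s15c.png',cv2.resize(c['pixels'][v-60:v+60,u-60:u+60,::-1],None,fx=5,fy=5))
brush('side15',.01,.16,(.44,.66,-.08,.05))
"
```

```text
t 17.77 p [ 0.5608 -0.0286  0.058 ] ytool hdg 68.99 open 0.161 F [0.39 0.13 2.79] q6 -1.44
turn tool z deg -0.01 shift mm [-0.4  0.1 -2. ] shares [-0.01   0.003 -0.05 ]
side15 179 hdg 158.82759 tilt -36.335693 tip [ 0.4815 -0.0029  0.0178] tail [ 0.6226 -0.0576  0.1291] L 0.1904
```

View pics/s15c.png

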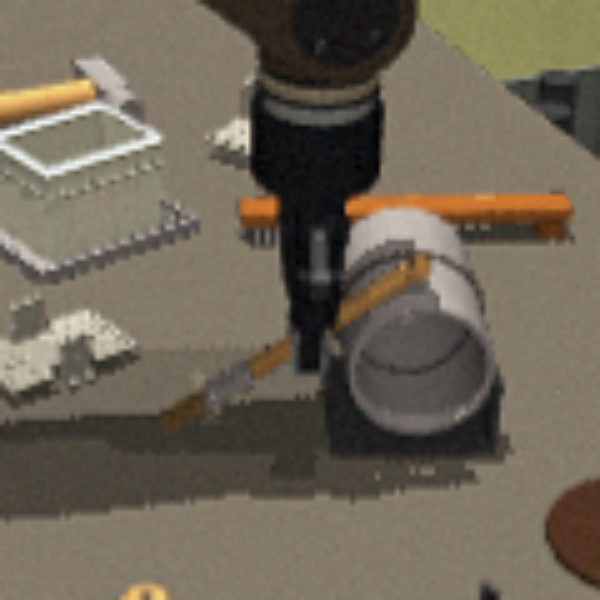

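Tilted about 36° by the depth fit, with only about 4 N of force. Now up and over to the tub.

Emit:
step_arm([
  [[0.05, 0.2, 0, -0.2, 0], [0.05, 0.1, 0, -0.5, 0], [0.05, 0, 0, -0.6, 0], [0.05, 0, 0, -0.6, 0], [0.05, 0, 0, -0.6, 0], [0.05, 0, 0, -0.4, 0], [0.05, 0, 0, -0.2, 0], [0.05, 0, 0, 0, 0]],
])

```text
time: 18.43
eef_pos: [0.5501, -0.0244, 0.1832]
tcp_rot: [0.182, 0.983, 0.0, 0.0]
contact_force: [0.1, -0.2, -0.6]
opening: 0.161
```

Emit:
step_arm([
  [[0.05, 0, 0, 0, -0.9], [0.05, 0, 0, 0, -0.9], [0.05, 0, 0, 0, -0.9], [0.05, 0, 0, 0, -0.9], [0.05, 0, 0, 0, -0.9], [0.05, 0, 0, 0, -0.9], [0.05, 0, 0, 0, -0.9], [0.05, 0, 0, 0, -0.9], [0.05, 0, 0, 0, 0]],
])

```text
time: 19.18
eef_pos: [0.5484, -0.0241, 0.1795]
tcp_rot: [-0.131, 0.991, 0.001, -0.003]
contact_force: [0.1, 0.7, -1.1]
opening: 0.157
```

```bash
python3 -c "
from br import *
plan(.5933,.3097,.18,105)
"
```

```text
t 19.18 p [ 0.5484 -0.0241  0.1795] ytool hdg 105.07 open 0.157 F [ 0.09  0.71 -1.13] q6 -2.06
turn tool z deg 0.07 shift mm [-1.297e+02  3.108e+02 -3.000e-01] shares [-3.244  7.769 -0.008]
```

Emit:
step_arm([
  [[0.05, -0.15, 0.4, 0, 0], [0.05, -0.35, 0.85, 0, 0], [0.05, -0.38, 0.9, 0, 0], [0.05, -0.38, 0.9, 0, 0], [0.05, -0.38, 0.9, 0, 0], [0.05, -0.38, 0.9, 0, 0], [0.05, -0.38, 0.9, 0, 0], [0.05, -0.38, 0.9, 0, 0], [0.05, -0.3, 0.72, 0, 0], [0.05, -0.15, 0.35, 0, 0]],
])

```text
time: 20.02
eef_pos: [0.5936, 0.3106, 0.18]
tcp_rot: [-0.131, 0.991, 0.0, -0.002]
contact_force: [0.4, -0.4, -0.6]
opening: 0.157
```

Emit:
step_arm([
  [[0.05, 0, 0, 0, 0], [0.05, 0, 0, 0, 0]],
])

```text
time: 20.18
eef_pos: [0.5942, 0.307, 0.1806]
tcp_rot: [-0.131, 0.991, -0.001, -0.002]
contact_force: [-0.2, -0.3, -1.6]
opening: 0.16
```

```bash
python3 -c "
from br import *
c=snap('wrist','wrist16'); c=snap('side','side16')
plan(.5933,.3097,.18,105)
u,v=proj(c,[.56,.29,.12])[0].astype(int)
cv2.imwrite('pics/s16c.png',cv2.resize(c['pixels'][v-60:v+60,u-60:u+60,::-1],None,fx=5,fy=5))
brush('side16',.09,.27,(.44,.72,.2,.4))
brush('wrist16',.09,.3,(.44,.72,.2,.4))
"
```

```text
t 20.28 p [0.5947 0.3057 0.1814] ytool hdg 104.89 open 0.16 F [ 0.12 -0.49 -0.15] q6 -1.51
turn tool z deg -0.11 shift mm [0.3 4.2 1.4] shares [0.007 0.106 0.035]
side16 91 hdg -163.95052 tilt -35.92203 tip [0.5117 0.2776 0.1416] tail [0.6601 0.3203 0.2534] L 0.1916
wrist16 5766 hdg -165.96912 tilt -35.52598 tip [0.5116 0.2862 0.1452] tail [0.6139 0.3117 0.2205] L 0.1345
```

View pics/s16c.png

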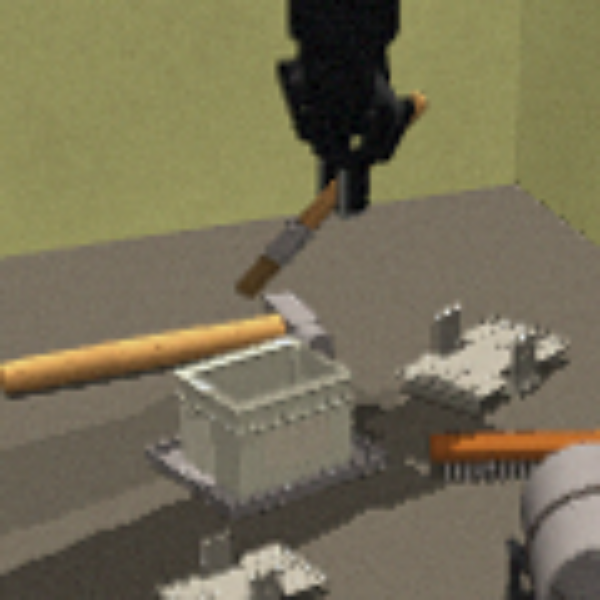

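View pics/wrist16.png

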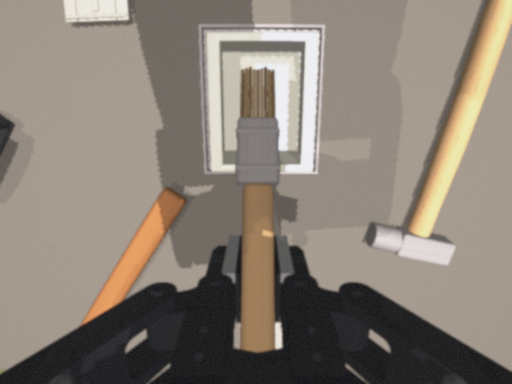

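The wrist view shows the bristles (about (258,90)) over the mouth, aligned with the tub. Measured, the tip is 18 mm past the mouth's centre and 1.6 mm to the side. Descending.

Emit:
step_arm([
  [[0.05, 0, 0.04, 0.3, 0], [0.05, 0, 0, 0.5, 0], [0.05, 0, 0, 0.5, 0], [0.05, 0, 0, 0.4, 0], [0.05, 0, 0, 0.2, 0], [0.05, 0, 0, 0, 0]],
])

```text
time: 20.78
eef_pos: [0.5928, 0.307, 0.1029]
tcp_rot: [-0.13, 0.992, -0.001, -0.003]
contact_force: [0.4, -0.1, -0.7]
opening: 0.16
```

```bash
python3 -c "
from br import *
c=snap('wrist','wrist17')
plan(.5933,.3097,.18,105)
brush('wrist17',.045,.3,(.44,.72,.2,.4))
"
```

```text
t 20.83 p [0.5939 0.3076 0.1049] ytool hdg 104.92 open 0.159 F [ 0.43 -0.05  0.12] q6 -1.5
turn tool z deg -0.08 shift mm [  0.2   2.2 -75.1] shares [ 0.005  0.054 -1.879]
wrist17 5797 hdg -162.94983 tilt -35.814632 tip [0.5108 0.2817 0.0666] tail [0.612  0.3127 0.143 ] L 0.134
```

View pics/wrist17.png

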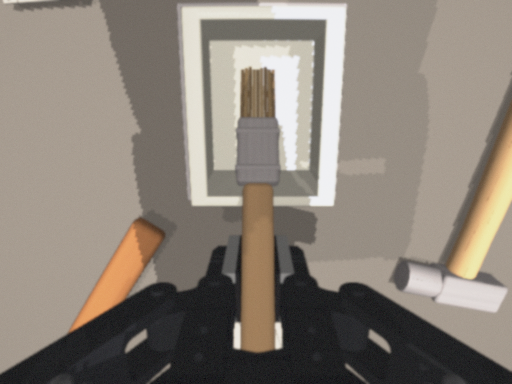

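Emit:
step_arm([
  [[0.05, 0, 0.04, 0.2, 0], [0.05, 0, 0, 0.2, 0], [0.05, 0, 0, 0.17, 0], [0.05, 0, 0, 0, 0], [0.05, 0, 0, 0, 0]],
])

```text
time: 21.25
eef_pos: [0.5937, 0.3102, 0.0829]
tcp_rot: [-0.131, 0.991, -0.0, -0.001]
contact_force: [0.0, -0.5, -0.6]
opening: 0.162
```

```bash
python3 -c "
from br import *
c=snap('wrist','wrist18'); brush('wrist18',.02,.3,(.44,.72,.2,.4),80)
c=snap('side','side18')
plan(.5933,.3097,.18,105)
u,v=proj(c,[.56,.29,.09])[0].astype(int)
a=cv2.resize(c['pixels'][v-45:v+45,u-50:u+50,::-1],None,fx=4,fy=4); w=load('wrist18')['pixels'][:,100:400,::-1]
w=cv2.resize(w,(281,360)); cv2.imwrite('pics/s18c.png',np.hstack([a,w]))
"
```

```text
wrist18 10265 hdg 133.89201 tilt 31.022335 tip [0.5696 0.326  0.1157] tail [0.6932 0.1976 0.0086] L 0.2167
t 21.35 p [0.5944 0.3105 0.0839] ytool hdg 105.0 open 0.161 F [ 0.72 -0.45 -0.63] q6 -1.5
turn tool z deg -0.0 shift mm [  1.2  -0.5 -96.1] shares [ 0.03  -0.012 -2.402]
```

View pics/s18c.png

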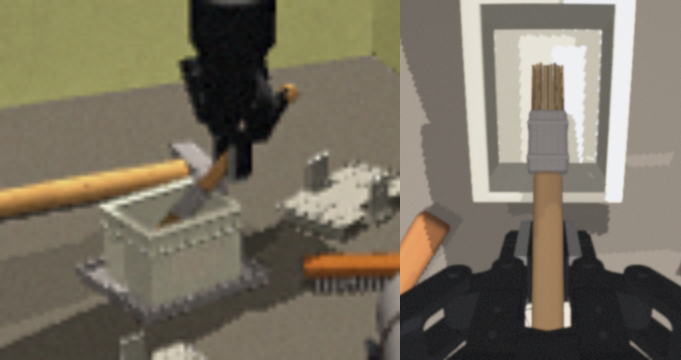

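Bristles are in the tub with no contact force. I'll go slightly deeper for margin, then withdraw.

Emit:
step_arm([
  [[0.05, 0.1, 0, 0.1, 0], [0.05, 0, 0, 0, 0], [0.05, 0, 0, 0, 0], [0.05, 0, 0, 0, 0], [0.05, 0, 0, 0, 0], [0.05, 0, 0, 0, 0]],
])

```text
time: 21.85
eef_pos: [0.5905, 0.3093, 0.0798]
tcp_rot: [-0.13, 0.991, 0.0, 0.0]
contact_force: [0.9, 0.3, -0.8]
opening: 0.158
```

Emit:
step_arm([
  [[0.05, 0, 0, -0.2, 0], [0.05, 0, 0, -0.4, 0], [0.05, 0, 0, -0.5, 0], [0.05, 0, 0, -0.5, 0], [0.05, 0, 0, -0.5, 0], [0.05, 0, 0, -0.4, 0], [0.05, 0, 0, -0.3, 0], [0.05, 0, 0, 0, 0]],
])

```text
time: 22.52
eef_pos: [0.5921, 0.31, 0.1962]
tcp_rot: [-0.131, 0.991, 0.001, 0.003]
contact_force: [0.3, -0.3, -0.1]
opening: 0.16
```

```bash
python3 -c "
from br import *
plan(.5933,.3097,.18,105)
c=load('wrist12'); W=cloud(c); px=c['pixels']
im=px[190:320,200:430,::-1]; cv2.imwrite('pics/pipe.png',cv2.resize(im,None,fx=3,fy=3))
t=load('top0'); WT=cloud(t)
cv2.imwrite('pics/pipet.png',cv2.resize(t['pixels'][135:195,225:290,::-1],None,fx=8,fy=8,interpolation=cv2.INTER_NEAREST))
s=load('side6'); 
cv2.imwrite('pics/pipes.png',cv2.resize(s['pixels'][165:235,265:330,::-1],None,fx=8,fy=8,interpolation=cv2.INTER_NEAREST))
"
```

```text
t 22.52 p [0.5921 0.31   0.1962] ytool hdg 105.0 open 0.16 F [ 0.33 -0.32 -0.07] q6 -1.5
turn tool z deg -0.0 shift mm [-0.9 -0.6 16.2] shares [-0.024 -0.014  0.405]
```

View pics/pipe.png

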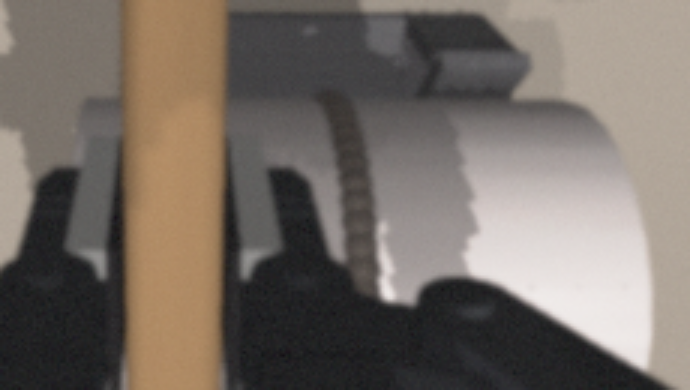

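View pics/pipet.png

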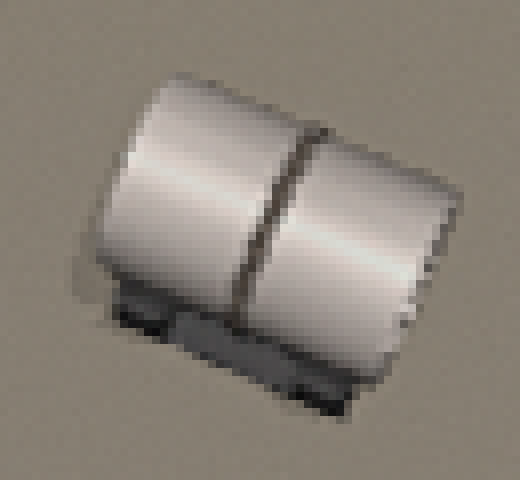

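View pics/pipes.png

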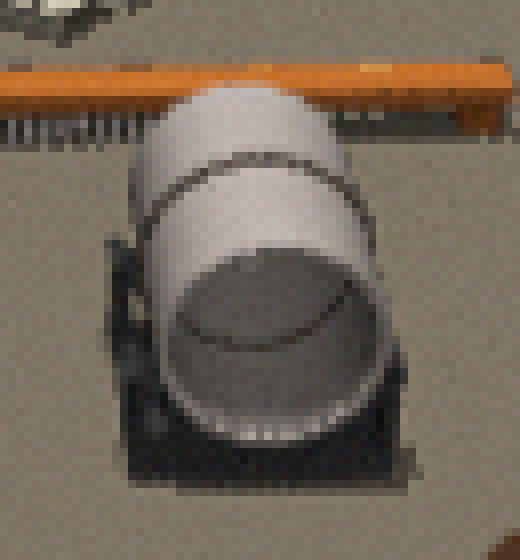

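```bash
cat > pipefit.py <<'E'
from h import *
from scipy.optimize import least_squares
for tag in ('top0','side0','side6','wrist12','wrist7','wrist1'):
    try: c=load(tag)
    except Exception: continue
    W=cloud(c); hsv=cv2.cvtColor(c['pixels'],cv2.COLOR_RGB2HSV)
    m=(abs(W[...,0]-.638)<.09)&(abs(W[...,1]+.016)<.09)&(W[...,2]>.075)&(W[...,2]<.12)
    sat=(hsv[...,1]<60); q=W[m&sat&(hsv[...,2]>70)]
    if len(q)<150: print(tag,len(q)); continue
    def f(p):
        n=np.array([-np.sin(p[2]),np.cos(p[2])]) ; d=(q[:,:2]-p[:2])@n
        return (np.hypot(d,q[:,2]-p[3])-.0445)
    r=least_squares(f,[.638,-.016,np.radians(69),.066],loss='soft_l1',f_scale=.001)
    p=r.x; u=np.array([np.cos(p[2]),np.sin(p[2])]); n=np.array([-u[1],u[0]])
    a=(q[:,:2]-p[:2])@u
    # seam: dark brown pixels
    ms=m&(hsv[...,2]<110)&(W[...,2]>.085)&((hsv[...,0]<20)|(hsv[...,2]<90)); 
    s=W[ms]; d=(s[:,:2]-p[:2])@n; sa=(s[:,:2]-p[:2])@u
    # radius proud filter
    k=np.abs(sa-np.median(sa))<.012
    a0,a1=np.percentile(a,[.5,99.5]); ps=p[:2]+u*np.median(sa[k]); pm=p[:2]+u*(a0+a1)/2
    # project to n=0 line already on axis
    print(tag,len(q),'rms',np.sqrt(np.mean(r.fun**2)).round(4),'hdg',np.degrees(p[2]).round(2),'zc',p[3].round(4),'len',(a1-a0).round(4),'mid',pm.round(4),'seam',ps.round(4),k.sum())
E
python3 pipefit.py
```

```text
top0 974 rms 0.0021 hdg 68.53 zc 0.0658 len 0.1289 mid [ 0.6406 -0.0157] seam [ 0.6409 -0.015 ] 51
side0 583 rms 0.0015 hdg 68.51 zc 0.0639 len 0.1305 mid [ 0.6381 -0.0175] seam [ 0.6387 -0.016 ] 44
side6 589 rms 0.0015 hdg 68.9 zc 0.0639 len 0.1323 mid [ 0.6381 -0.017 ] seam [ 0.6385 -0.0158] 34
wrist12 6422 rms 0.0008 hdg 68.65 zc 0.0644 len 0.1271 mid [ 0.6384 -0.0125] seam [ 0.638  -0.0137] 454
wrist7 2712 rms 0.0008 hdg 68.95 zc 0.0643 len 0.1026 mid [ 0.6335 -0.0255] seam [nan nan] 0
wrist1 0
  return _methods._mean(a, axis=axis, dtype=dtype,
  ret = ret.dtype.type(ret / rcount)
```

Dipped: tip about 36 mm below the rim, with no contact force. The seam top comes out near (0.639, -0.015), with the pipe axis at 68.7°. Moving above it.

Emit:
step_arm([
  [[0.05, 0, 0, 0, 0.9], [0.05, 0, 0, 0, 0.9], [0.05, 0, 0, 0, 0.9], [0.05, 0, 0, 0, 0.9], [0.05, 0, 0, 0, 0.9], [0.05, 0, 0, 0, 0.9], [0.05, 0, 0, 0, 0.9], [0.05, 0, 0, 0, 0.95], [0.05, 0, 0, 0, 0]],
])

```text
time: 23.27
eef_pos: [0.5897, 0.309, 0.1901]
tcp_rot: [0.185, 0.983, -0.001, -0.001]
contact_force: [0.0, 0.2, -1.2]
opening: 0.156
```

```bash
python3 -c "
from br import *
plan(.7182,-.0459,.195,68.7)
"
```

```text
t 23.27 p [0.5897 0.309  0.1901] ytool hdg 68.66 open 0.156 F [ 0.01  0.2  -1.17] q6 -0.87
turn tool z deg -0.04 shift mm [-248.7 -284.    -4.9] shares [-6.217 -7.101 -0.122]
```

Emit:
step_arm([
  [[0.05, -0.3, -0.35, -0.1, 0], [0.05, -0.55, -0.6, 0, 0], [0.05, -0.65, -0.75, 0, 0], [0.05, -0.65, -0.75, 0, 0], [0.05, -0.65, -0.75, 0, 0], [0.05, -0.65, -0.75, 0, 0], [0.05, -0.65, -0.75, 0, 0], [0.05, -0.65, -0.75, 0, 0], [0.05, -0.65, -0.75, 0, 0], [0.05, -0.5, -0.55, 0, 0]],
])

```text
time: 24.1
eef_pos: [0.7126, -0.0313, 0.1946]
tcp_rot: [0.184, 0.983, -0.0, -0.0]
contact_force: [0.3, 0.9, -0.3]
opening: 0.153
```

Emit:
step_arm([
  [[0.05, -0.3, -0.35, 0, 0], [0.05, 0, 0, 0, 0], [0.05, 0, 0, 0, 0], [0.05, 0, 0, 0, 0]],
])

```text
time: 24.43
eef_pos: [0.7179, -0.0438, 0.195]
tcp_rot: [0.184, 0.983, 0.0, -0.001]
contact_force: [-1.4, -0.3, -1.0]
opening: 0.157
```

```bash
python3 -c "
from br import *
c=snap('wrist','wrist20'); brush('wrist20',.125,.3,(.5,.8,-.1,.1),60)
plan(.7182,-.0459,.195,68.7)
"
```

```text
wrist20 7270 hdg 159.05893 tilt -36.986195 tip [ 0.6369 -0.0132  0.1558] tail [ 0.7361 -0.0511  0.2358] L 0.1356
t 24.48 p [ 0.718  -0.0434  0.1952] ytool hdg 68.87 open 0.159 F [-0.39 -0.09 -0.5 ] q6 -1.4
turn tool z deg 0.17 shift mm [-1.1 -2.2  0.2] shares [-0.028 -0.056  0.006]
```

View pics/wrist20.png

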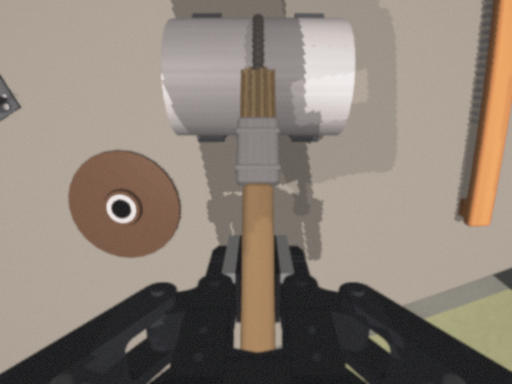

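```bash
cat > dab.py <<'E'
from h import *
from scipy.optimize import least_squares
import sys
tag=sys.argv[1]; c=load(tag); W=cloud(c); hsv=cv2.cvtColor(c['pixels'],cv2.COLOR_RGB2HSV)
m=(abs(W[...,0]-.638)<.09)&(abs(W[...,1]+.016)<.09)&(W[...,2]>.07)&(W[...,2]<.1095)&(hsv[...,1]<60)&(hsv[...,2]>70); q=W[m]
f=lambda p: np.hypot((q[:,:2]-p[:2])@np.array([-np.sin(p[2]),np.cos(p[2])]),q[:,2]-p[3])-.0445
p=least_squares(f,[.638,-.016,np.radians(69),.066],loss='soft_l1',f_scale=.001).x
u=np.array([np.cos(p[2]),np.sin(p[2])]); n=np.array([-u[1],u[0]])
print('pipe',len(q),p[:2],np.degrees(p[2]),p[3],'seamtop z cam',p[3]+.047)
for v in range(58,100,3):
    w=W[v,250:267]; k=(hsv[v,250:267,1]>60); 
    g=W[v,255:262].mean(0); print(v,'z',g[2].round(4),'across',((g[:2]-p[:2])@n).round(4), 'rgb',c['pixels'][v,258])
E
python3 dab.py wrist20
```

```text
pipe 19140 [ 0.63009647 -0.03386629] 68.88519646169676 0.06409454602678127 seamtop z cam 0.11109454602678127
58 z 0.1094 across 0.0111 rgb [79 71 67]
61 z 0.1096 across 0.0092 rgb [82 76 73]
64 z 0.1098 across 0.0073 rgb [75 67 65]
67 z 0.1112 across 0.0054 rgb [83 76 71]
70 z 0.1567 across 0.0006 rgb [107  89  69]
73 z 0.1579 across -0.001 rgb [106  88  65]
76 z 0.1586 across -0.0025 rgb [108  89  67]
79 z 0.1602 across -0.004 rgb [107  87  63]
82 z 0.1614 across -0.0056 rgb [107  89  65]
85 z 0.162 across -0.0071 rgb [109  89  66]
88 z 0.163 across -0.0085 rgb [109  89  67]
91 z 0.1639 across -0.01 rgb [106  90  66]
94 z 0.1647 across -0.0115 rgb [110  90  69]
97 z 0.1665 across -0.013 rgb [106  87  63]
```

Emit:
step_arm([
  [[0.05, 0, 0, 0.2, 0], [0.05, 0, 0, 0.3, 0], [0.05, 0, 0, 0.25, 0], [0.05, 0, 0, 0.1, 0], [0.05, 0, 0, 0, 0], [0.05, 0, 0, 0, 0], [0.05, 0, 0, 0, 0]],
])

```text
time: 25.07
eef_pos: [0.7187, -0.0453, 0.1619]
tcp_rot: [0.184, 0.983, 0.0, 0.0]
contact_force: [0.2, 0.7, 0.2]
opening: 0.162
```

```bash
python3 -c "
from br import *
c=snap('wrist','wrist21'); s=snap('side','side21')
plan(.7182,-.0459,.195,68.7)
u,v=proj(s,[.66,-.02,.12])[0].astype(int)
a=cv2.resize(s['pixels'][v-45:v+45,u-45:u+45,::-1],(400,400)); w=cv2.resize(c['pixels'][10:150,180:340,::-1],(400,400)); cv2.imwrite('pics/d21.png',np.hstack([a,w]))
"; python3 dab.py wrist21
```

```text
t 25.17 p [ 0.719  -0.0455  0.1625] ytool hdg 68.74 open 0.157 F [-0.2  -0.24 -0.57] q6 -1.4
turn tool z deg 0.04 shift mm [  0.5  -0.7 -32.5] shares [ 0.012 -0.017 -0.813]
pipe 26238 [0.65567999 0.03237352] 68.87736876935627 0.06411153951591299 seamtop z cam 0.11111153951591299
58 z 0.1102 across 0.0064 rgb [80 71 70]
61 z 0.1107 across 0.0048 rgb [81 74 70]
64 z 0.1105 across 0.0032 rgb [74 68 68]
67 z 0.1108 across 0.0016 rgb [81 74 72]
70 z 0.1238 across -0.0008 rgb [105  88  67]
73 z 0.1251 across -0.0023 rgb [108  88  65]
76 z 0.1264 across -0.0039 rgb [107  90  67]
79 z 0.1268 across -0.0054 rgb [110  92  68]
82 z 0.1278 across -0.0069 rgb [109  89  67]
85 z 0.1288 across -0.0084 rgb [105  86  64]
88 z 0.1301 across -0.0099 rgb [109  91  67]
91 z 0.131 across -0.0114 rgb [110  91  69]
94 z 0.1323 across -0.0128 rgb [111  92  71]
97 z 0.1334 across -0.0143 rgb [107  86  63]
```

View pics/d21.png

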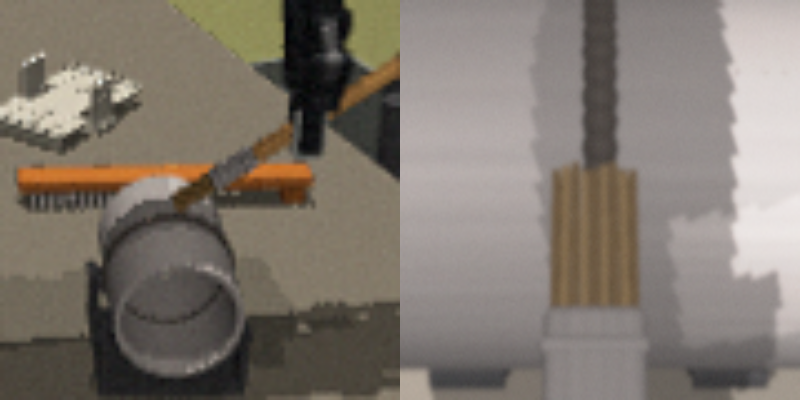

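Emit:
step_arm([
  [[0.05, 0.04, 0.02, 0.08, 0], [0.05, 0, 0, 0.06, 0], [0.05, 0, 0, 0.06, 0], [0.05, 0, 0, 0.04, 0], [0.05, 0, 0, 0, 0], [0.05, 0, 0, 0, 0]],
])

```text
time: 25.67
eef_pos: [0.7174, -0.044, 0.1523]
tcp_rot: [0.184, 0.983, 0.0, 0.0]
contact_force: [-0.1, 0.1, 0.3]
opening: 0.16
```

```bash
python3 -c "
from br import *
c=snap('wrist','wrist22'); s=snap('side','side22')
plan(.7182,-.0459,.195,68.7)
u,v=proj(s,[.66,-.02,.12])[0].astype(int)
a=cv2.resize(s['pixels'][v-30:v+30,u-40:u+20,::-1],(400,400)); w=cv2.resize(c['pixels'][10:150,180:340,::-1],(400,400)); cv2.imwrite('pics/d22.png',np.hstack([a,w]))
"; python3 dab.py wrist22
```

```text
t 25.77 p [ 0.7174 -0.044   0.1523] ytool hdg 68.75 open 0.159 F [0.34 0.09 0.44] q6 -1.4
turn tool z deg 0.05 shift mm [ -1.4  -1.5 -42.7] shares [-0.036 -0.037 -1.068]
pipe 28586 [0.6518306  0.02243176] 68.87727855914443 0.06411042958692628 seamtop z cam 0.11111042958692628
58 z 0.1099 across 0.0072 rgb [79 74 70]
61 z 0.1111 across 0.0056 rgb [85 79 76]
64 z 0.1134 across 0.0039 rgb [95 82 70]
67 z 0.1181 across 0.0021 rgb [109  91  68]
70 z 0.1186 across 0.0006 rgb [113  93  71]
73 z 0.1195 across -0.0009 rgb [110  92  69]
76 z 0.1201 across -0.0023 rgb [114  93  70]
79 z nan across nan rgb [110  90  68]
82 z 0.1217 across -0.0053 rgb [114  93  69]
85 z 0.1228 across -0.0068 rgb [111  93  69]
88 z 0.1227 across -0.0082 rgb [111  93  69]
91 z 0.1236 across -0.0097 rgb [111  91  67]
94 z 0.1244 across -0.0111 rgb [112  93  67]
97 z 0.1257 across -0.0126 rgb [113  93  69]
```

View pics/d22.png

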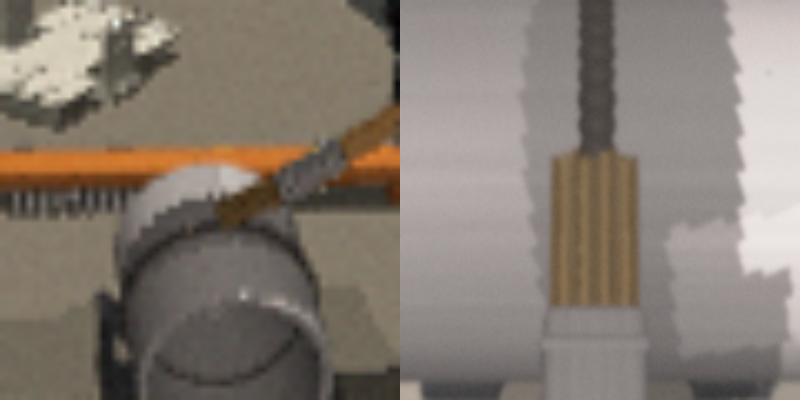

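The bristles touch: their slope fell from about 36° to 27°, the ends sit on the bead, and force stays under 1 N. I'll centre by 2 mm, dwell, and lift.

Emit:
step_arm([
  [[0.05, -0.05, 0, 0, 0], [0.05, 0, 0, 0, 0], [0.05, 0, 0, 0, 0], [0.05, 0, 0, 0, 0], [0.05, 0, 0, 0, 0], [0.05, 0, 0, 0, 0]],
])

```text
time: 26.27
eef_pos: [0.719, -0.0446, 0.1519]
tcp_rot: [0.184, 0.983, 0.0, -0.0]
contact_force: [-0.1, 0.2, -0.6]
opening: 0.157
```

```bash
python3 -c "
from br import *
c=snap('wrist','wrist23')
plan(.7182,-.0459,.195,68.7)
"; python3 dab.py wrist23 | head -8
```

```text
t 26.32 p [ 0.719  -0.0446  0.1519] ytool hdg 68.74 open 0.161 F [-0.37  0.1   0.92] q6 -1.4
turn tool z deg 0.04 shift mm [  0.3  -1.5 -43.1] shares [ 0.008 -0.037 -1.077]
pipe 28777 [0.6556646  0.03236977] 68.8854935313834 0.06411272196676336 seamtop z cam 0.11111272196676336
58 z 0.1107 across 0.0055 rgb [85 78 74]
61 z 0.1104 across 0.004 rgb [80 74 73]
64 z 0.1174 across 0.0019 rgb [103  86  70]
67 z 0.1183 across 0.0004 rgb [115  94  70]
70 z 0.1194 across -0.0011 rgb [109  88  65]
73 z 0.1201 across -0.0026 rgb [110  90  67]
76 z 0.1205 across -0.0041 rgb [114  94  71]
```

Emit:
step_arm([
  [[0.05, 0, 0, -0.15, 0], [0.05, 0, 0, -0.3, 0], [0.05, 0, 0, -0.4, 0], [0.05, 0, 0, -0.3, 0], [0.05, 0, 0, -0.1, 0], [0.05, 0, 0, 0, 0]],
])

```text
time: 26.82
eef_pos: [0.7203, -0.0449, 0.2051]
tcp_rot: [0.184, 0.983, -0.0, 0.002]
contact_force: [-0.3, 0.1, -0.7]
opening: 0.163
```

Emit:
step_arm([
  [[0.05, 0, 0, 0, -0.92], [0.05, 0, 0, 0, -0.92], [0.05, 0, 0, 0, -0.92], [0.05, 0, 0, 0, -0.92], [0.05, 0, 0, 0, -0.92], [0.05, 0, 0, 0, -0.92], [0.05, 0, 0, 0, 0]],
])

```text
time: 27.4
eef_pos: [0.7187, -0.0446, 0.2009]
tcp_rot: [-0.056, 0.998, 0.0, -0.001]
contact_force: [-1.2, -0.1, -0.3]
opening: 0.156
```

```bash
python3 -c "
from br import *
plan(.521,-.2888,.16,96.3)
"
```

```text
t 27.4 p [ 0.7187 -0.0446  0.2009] ytool hdg 96.42 open 0.156 F [-1.16 -0.14 -0.34] q6 -1.89
turn tool z deg 0.12 shift mm [ 223.2 -221.    41.1] shares [ 5.58  -5.526  1.029]
```

Emit:
step_arm([
  [[0.05, 0.3, -0.3, 0, 0], [0.05, 0.55, -0.55, 0, 0], [0.05, 0.65, -0.65, 0, 0], [0.05, 0.65, -0.65, 0, 0], [0.05, 0.65, -0.65, 0, 0], [0.05, 0.65, -0.65, 0, 0], [0.05, 0.65, -0.65, 0.1, 0], [0.05, 0.65, -0.6, 0.2, 0], [0.05, 0.5, -0.5, 0.3, 0], [0.05, 0.33, -0.33, 0.2, 0]],
])

```text
time: 28.23
eef_pos: [0.5194, -0.2909, 0.1689]
tcp_rot: [-0.053, 0.999, 0.0, -0.001]
contact_force: [-0.2, -0.7, -1.2]
opening: 0.158
```

Emit:
step_arm([
  [[0.05, 0, 0, 0, 0], [0.05, 0, 0, 0, 0], [0.05, 0, 0, 0, 0]],
])

```text
time: 28.48
eef_pos: [0.5222, -0.2888, 0.1703]
tcp_rot: [-0.055, 0.998, 0.0, 0.0]
contact_force: [-0.7, 0.1, -0.7]
opening: 0.163
```

```bash
python3 -c "
from br import *
c=snap('wrist','wrist24'); s=snap('side','side24')
plan(.521,-.2888,.0277,96.3)
brush('wrist24',.08,.3,(.35,.62,-.36,-.22),70)
u,v=proj(s,[.5,-.29,.12])[0].astype(int)
a=cv2.resize(s['pixels'][v-60:v+60,u-60:u+60,::-1],(400,400)); w=cv2.resize(c['pixels'][:,:,::-1],(400,300)); w=np.vstack([w,np.zeros((100,400,3),np.uint8)]); cv2.imwrite('pics/d24.png',np.hstack([a,w]))
"
```

```text
t 28.58 p [ 0.5228 -0.2885  0.1707] ytool hdg 96.39 open 0.155 F [-0.1   0.76  0.17] q6 -2.36
turn tool z deg 0.09 shift mm [  1.9   0.  143. ] shares [4.800e-02 1.000e-03 3.575e+00]
wrist24 7315 hdg -174.27808 tilt -36.5917 tip [ 0.4351 -0.2978  0.1313] tail [ 0.5416 -0.2871  0.2108] L 0.1351
```

View pics/d24.png

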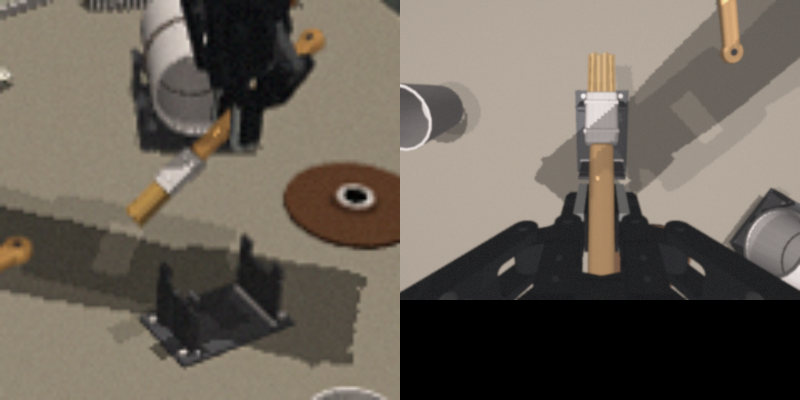

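Emit:
step_arm([
  [[0.05, 0.04, 0, 0.3, 0], [0.05, 0, 0, 0.5, 0], [0.05, 0, 0, 0.5, 0], [0.05, 0, 0, 0.5, 0], [0.05, 0, 0, 0.4, 0], [0.05, 0, 0, 0.3, 0], [0.05, 0, 0, 0.15, 0], [0.05, 0, 0, 0, 0], [0.05, 0, 0, 0, 0]],
])

```text
time: 29.33
eef_pos: [0.5206, -0.2893, 0.0642]
tcp_rot: [-0.056, 0.998, -0.0, 0.0]
contact_force: [0.5, -0.1, -0.8]
opening: 0.158
```

```bash
python3 -c "
from br import *
c=snap('wrist','wrist25'); s=snap('side','side25')
plan(.521,-.2888,.0277,96.3)
brush('wrist25',.03,.3,(.35,.62,-.36,-.22),70)
u,v=proj(s,[.5,-.29,.06])[0].astype(int)
a=cv2.resize(s['pixels'][v-50:v+50,u-50:u+50,::-1],(400,400)); w=cv2.resize(c['pixels'][:,:,::-1],(400,300)); w=np.vstack([w,np.zeros((100,400,3),np.uint8)]); cv2.imwrite('pics/d25.png',np.hstack([a,w]))
"
```

```text
t 29.43 p [ 0.5211 -0.2899  0.0654] ytool hdg 96.36 open 0.155 F [-1.05 -0.15 -0.15] q6 -2.36
turn tool z deg 0.06 shift mm [ 0.   1.2 37.7] shares [0.001 0.031 0.942]
wrist25 6898 hdg -172.87532 tilt -35.998344 tip [ 0.4405 -0.2996  0.0308] tail [ 0.5411 -0.287   0.1044] L 0.1336
```

View pics/d25.png

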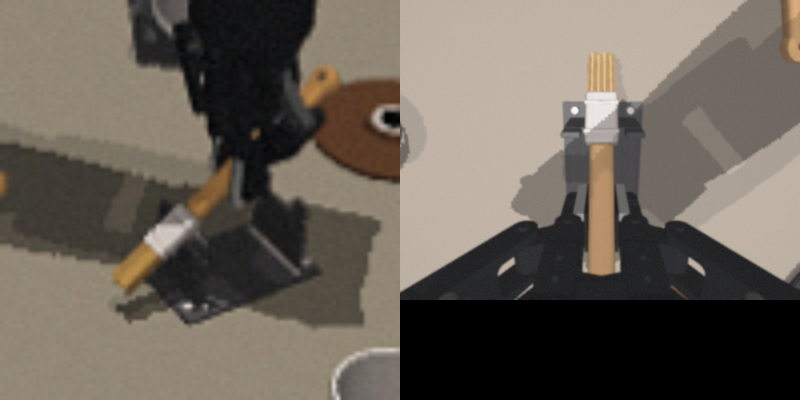

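Emit:
step_arm([
  [[0.05, 0, 0, 0.1, 0], [0.05, 0, 0, 0.1, 0], [0.05, 0, 0, 0.1, 0], [0.05, 0, 0, 0, 0]],
])

```text
time: 29.77
eef_pos: [0.5201, -0.2898, 0.0523]
tcp_rot: [-0.056, 0.998, -0.0, -0.0]
contact_force: [-0.6, -0.8, 2.5]
opening: 0.162
```

Emit:
step_arm([
  [[0.05, 0, 0, 0.1, 0], [0.05, 0, 0, 0.1, 0], [0.05, 0, 0, 0, 0]],
])

```text
time: 30.02
eef_pos: [0.5211, -0.2902, 0.0451]
tcp_rot: [-0.055, 0.998, -0.001, 0.001]
contact_force: [-0.2, -0.4, 4.6]
opening: 0.158
```

```bash
python3 -c "
from br import *
c=snap('wrist','wrist26'); s=snap('side','side26')
plan(.521,-.2888,.0277,96.3)
brush('wrist26',.03,.3,(.35,.62,-.36,-.22),70)
u,v=proj(s,[.5,-.29,.06])[0].astype(int)
a=cv2.resize(s['pixels'][v-50:v+50,u-50:u+50,::-1],(400,400)); w=cv2.resize(c['pixels'][:,:,::-1],(400,300)); w=np.vstack([w,np.zeros((100,400,3),np.uint8)]); cv2.imwrite('pics/d26.png',np.hstack([a,w]))
"
```

```text
t 30.12 p [ 0.5211 -0.2902  0.0451] ytool hdg 96.35 open 0.163 F [-0.03 -0.88  2.54] q6 -2.36
turn tool z deg 0.05 shift mm [-0.1  1.4 17.4] shares [-0.002  0.036  0.435]
wrist26 6326 hdg -172.22101 tilt -27.48142 tip [ 0.4444 -0.3004  0.0303] tail [ 0.5434 -0.2869  0.0823] L 0.1156
```

View pics/d26.png

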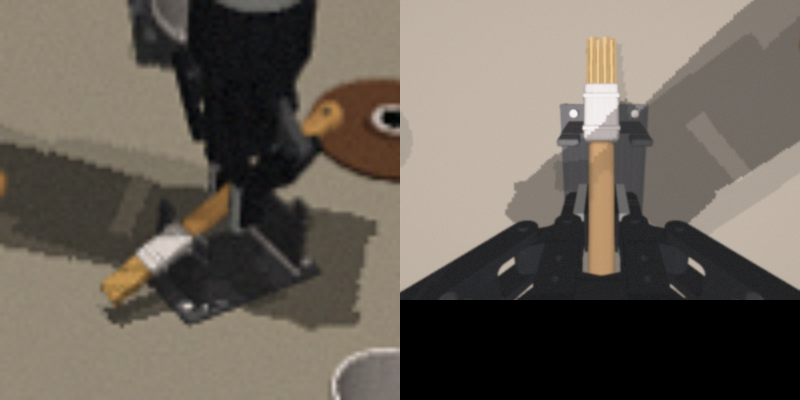

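Emit:
step_arm([
  [[0.05, 0, 0.02, 0.1, 0], [0.05, 0, 0, 0.1, 0], [0.05, 0, 0, 0, 0]],
])

```text
time: 30.37
eef_pos: [0.5214, -0.2895, 0.0371]
tcp_rot: [-0.055, 0.998, -0.001, 0.002]
contact_force: [1.0, -0.2, 4.4]
opening: 0.162
```

Emit:
step_arm([
  [[0.05, 0, 0, 0.08, 0], [0.05, 0, 0, 0.06, 0], [0.05, 0, 0, 0.04, 0], [0.05, 0, 0, 0, 0], [0.05, 0, 0, 0, 0]],
])

```text
time: 30.78
eef_pos: [0.5225, -0.2896, 0.0307]
tcp_rot: [-0.055, 0.998, -0.002, 0.003]
contact_force: [3.2, 0.1, 5.1]
opening: 0.158
```

```bash
python3 -c "
from br import *
c=snap('wrist','wrist27'); s=snap('side','side27')
plan(.521,-.2888,.0277,96.3)
brush('wrist27',.03,.3,(.35,.62,-.36,-.22),70)
brush('side27',.03,.3,(.35,.66,-.36,-.22),70)
u,v=proj(s,[.5,-.29,.06])[0].astype(int)
a=cv2.resize(s['pixels'][v-50:v+50,u-50:u+50,::-1],(400,400)); w=cv2.resize(c['pixels'][:,:,::-1],(400,300)); w=np.vstack([w,np.zeros((100,400,3),np.uint8)]); cv2.imwrite('pics/d27.png',np.hstack([a,w]))
"
```

```text
t 30.88 p [ 0.5225 -0.2896  0.0307] ytool hdg 96.31 open 0.154 F [ 4.16 -0.42  4.86] q6 -2.36
turn tool z deg 0.01 shift mm [1.4 1.  3. ] shares [0.035 0.025 0.075]
wrist27 9149 hdg -174.04373 tilt -11.47767 tip [ 0.4194 -0.3008  0.0365] tail [ 0.5502 -0.2871  0.0632] L 0.1364
side27 824 hdg -101.44145 tilt 84.883766 tip [ 0.4901 -0.3214  0.3017] tail [ 0.4949 -0.2979  0.0336] L 0.2714
```

View pics/d27.png

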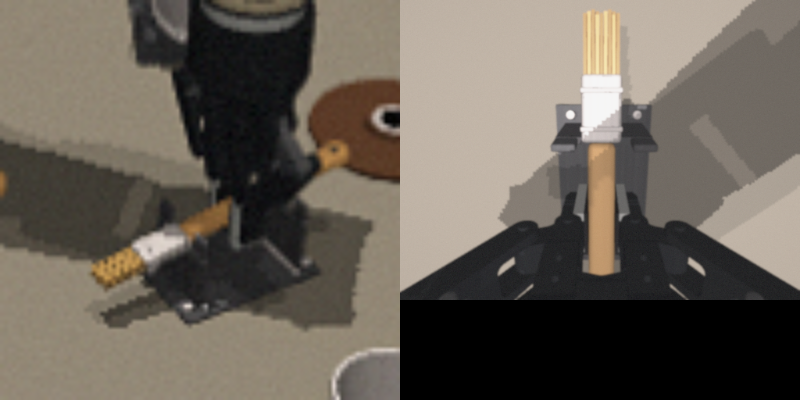

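The brush is nearly level (about 11°). A rearward force of 4 N suggests the handle's small step at the ferrule is catching on the front upright. I'll lift, shift 8 mm forward so the handle bears instead, and level it there.

Emit:
step_arm([
  [[0.05, 0, 0, -0.15, 0], [0.05, 0.1, 0.02, -0.05, 0], [0.05, 0.1, 0, 0, 0], [0.05, 0, 0, 0.05, 0], [0.05, 0, 0, 0.08, 0], [0.05, 0, 0, 0.05, 0], [0.05, 0, 0, 0, 0]],
])

```text
time: 31.47
eef_pos: [0.5113, -0.2883, 0.0291]
tcp_rot: [-0.055, 0.998, 0.001, -0.001]
contact_force: [-2.2, 0.3, 1.5]
opening: 0.159
```

Emit:
step_arm([
  [[0.05, 0, 0, 0.05, 0], [0.05, 0, 0, 0.03, 0], [0.05, 0, 0, 0, 0], [0.05, 0, 0, 0, 0]],
])

```text
time: 31.8
eef_pos: [0.5121, -0.2884, 0.027]
tcp_rot: [-0.055, 0.998, 0.0, -0.0]
contact_force: [-2.1, 1.4, 4.9]
opening: 0.156
```

```bash
python3 -c "
from br import *
c=snap('wrist','wrist28'); s=snap('side','side28')
plan(.521,-.2888,.0277,96.3)
brush('wrist28',.03,.3,(.35,.62,-.36,-.22),70)
u,v=proj(s,[.5,-.29,.06])[0].astype(int)
a=cv2.resize(s['pixels'][v-50:v+50,u-50:u+50,::-1],(400,400)); w=cv2.resize(c['pixels'][:,:,::-1],(400,300)); w=np.vstack([w,np.zeros((100,400,3),np.uint8)]); cv2.imwrite('pics/d28.png',np.hstack([a,w]))
"
```

```text
t 31.9 p [ 0.5121 -0.2884  0.027 ] ytool hdg 96.34 open 0.159 F [-1.87  1.72  4.55] q6 -2.37
turn tool z deg 0.04 shift mm [-8.8 -1.4 -0.8] shares [-0.221 -0.034 -0.019]
wrist28 9220 hdg -174.18231 tilt -7.809438 tip [ 0.4078 -0.2995  0.0395] tail [ 0.5415 -0.2859  0.0579] L 0.1485
```

View pics/d28.png

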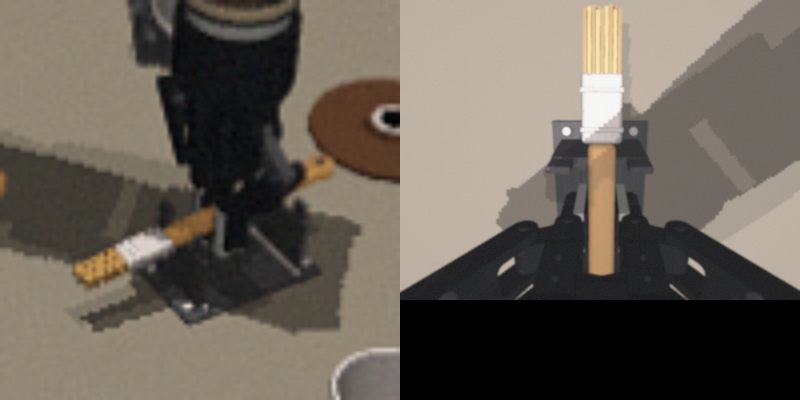

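Emit:
step_arm([
  [[0.05, 0, 0, 0.05, 0], [0.05, 0, 0, 0.04, 0], [0.05, 0, 0, 0, 0], [0.05, 0, 0, 0, 0]],
])

```text
time: 32.23
eef_pos: [0.5127, -0.2884, 0.0237]
tcp_rot: [-0.055, 0.998, 0.0, 0.0]
contact_force: [-0.4, 3.2, 6.3]
opening: 0.155
```

```bash
python3 -c "
from br import *
c=snap('wrist','wrist29')
plan(.521,-.2888,.0277,96.3)
brush('wrist29',.03,.3,(.35,.62,-.36,-.22),70)
"
```

```text
t 32.28 p [ 0.5127 -0.2884  0.0237] ytool hdg 96.32 open 0.16 F [-0.63  1.77  5.62] q6 -2.37
turn tool z deg 0.02 shift mm [-8.2 -1.3 -4. ] shares [-0.204 -0.033 -0.1  ]
wrist29 9153 hdg -174.07056 tilt -2.7012892 tip [ 0.4084 -0.2996  0.0461] tail [ 0.5443 -0.2855  0.0526] L 0.1501
```

Emit:
step_arm([
  [[0.05, 0, 0, 0.04, 0], [0.05, 0, 0, 0.02, 0], [0.05, 0, 0, 0, 0], [0.05, 0, 0, 0, 0]],
])

```text
time: 32.62
eef_pos: [0.5129, -0.2885, 0.0229]
tcp_rot: [-0.055, 0.998, 0.0, 0.0]
contact_force: [-3.9, 4.9, 12.9]
opening: 0.159
```

```bash
python3 -c "
from br import *
c=snap('wrist','wrist30')
plan(.521,-.2888,.0277,96.3)
brush('wrist30',.03,.3,(.35,.62,-.36,-.22),70)
"
```

```text
t 32.67 p [ 0.5129 -0.2885  0.0229] ytool hdg 96.34 open 0.157 F [-4.11  5.19 13.81] q6 -2.37
turn tool z deg 0.04 shift mm [-8.  -1.2 -4.8] shares [-0.201 -0.031 -0.12 ]
wrist30 9285 hdg -174.05736 tilt -1.5473045 tip [ 0.4092 -0.2996  0.0476] tail [ 0.5452 -0.2855  0.0513] L 0.1494
```

Emit:
step_arm([
  [[0.05, 0, 0, -0.08, 0], [0.05, 0, 0, -0.06, 0], [0.05, -0.1, 0, 0, 0], [0.05, -0.1, -0.02, 0, 0], [0.05, 0, 0, 0, 0], [0.05, 0, 0, 0, 0]],
])

```text
time: 33.17
eef_pos: [0.5202, -0.2885, 0.0255]
tcp_rot: [-0.055, 0.998, 0.0, -0.0]
contact_force: [-0.2, 0.2, -0.3]
opening: 0.159
```

```bash
python3 -c "
from br import *
c=snap('wrist','wrist31'); s=snap('side','side31')
plan(.521,-.2888,.0235,96.3)
brush('wrist31',.03,.3,(.35,.62,-.36,-.22),70)
u,v=proj(s,[.5,-.29,.06])[0].astype(int)
a=cv2.resize(s['pixels'][v-50:v+50,u-50:u+50,::-1],(400,400)); w=cv2.resize(c['pixels'][:,:,::-1],(400,300)); w=np.vstack([w,np.zeros((100,400,3),np.uint8)]); cv2.imwrite('pics/d31.png',np.hstack([a,w]))
"
```

```text
t 33.27 p [ 0.5199 -0.2884  0.0255] ytool hdg 96.35 open 0.158 F [-1.03 -0.52  0.21] q6 -2.36
turn tool z deg 0.05 shift mm [-1.1 -0.5  2. ] shares [-0.027 -0.012  0.05 ]
wrist31 9180 hdg -174.20084 tilt -2.2990315 tip [ 0.416  -0.2996  0.0487] tail [ 0.5524 -0.2858  0.0542] L 0.1419
```

View pics/d31.png

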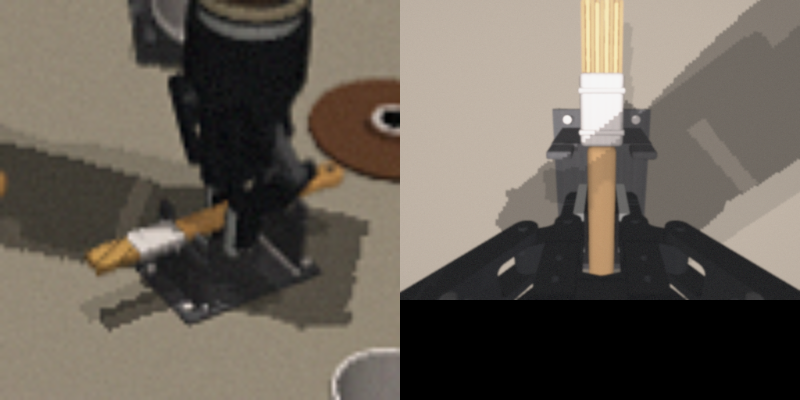

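Emit:
step_arm([
  [[0.05, -0.02, 0, 0.03, 0], [0.05, 0, 0, 0.03, 0], [0.05, 0, 0, 0.01, 0], [0.05, 0, 0, 0, 0], [0.05, 0, 0, 0, 0]],
])

```text
time: 33.68
eef_pos: [0.5209, -0.2885, 0.0234]
tcp_rot: [-0.055, 0.998, -0.0, 0.0]
contact_force: [-0.3, 1.3, 0.5]
opening: 0.156
```

Emit:
step_arm([
  [[0.17, 0, 0, 0, 0], [0.19, 0, 0, 0, 0], [0.22, 0, 0, 0, 0], [0.26, 0, 0, 0, 0], [0.32, 0, 0, 0, 0], [0.4, 0, 0, 0, 0], [0.55, 0, 0, 0, 0], [0.75, 0, 0, 0, 0], [1, 0, 0, 0, 0], [1, 0, 0, 0, 0]],
])

```text
time: 34.52
eef_pos: [0.5209, -0.2885, 0.0232]
tcp_rot: [-0.055, 0.998, -0.0, 0.0]
contact_force: [-1.7, 0.3, -1.0]
opening: 0.942
```

```bash
python3 -c "
from br import *
c=snap('wrist','wrist32'); s=snap('side','side32')
plan(.521,-.2888,.0235,96.3)
brush('wrist32',.03,.3,(.35,.62,-.36,-.22),70)
u,v=proj(s,[.5,-.29,.06])[0].astype(int)
a=cv2.resize(s['pixels'][v-50:v+50,u-50:u+50,::-1],(400,400)); w=cv2.resize(c['pixels'][:,:,::-1],(400,300)); w=np.vstack([w,np.zeros((100,400,3),np.uint8)]); cv2.imwrite('pics/d32.png',np.hstack([a,w]))
"
```

```text
t 34.62 p [ 0.5209 -0.2885  0.0232] ytool hdg 96.34 open 1.0 F [ 0.64 -0.22 -0.01] q6 -2.36
turn tool z deg 0.04 shift mm [-0.1 -0.3 -0.3] shares [-0.003 -0.008 -0.007]
wrist32 9100 hdg -174.20924 tilt -1.524561 tip [ 0.4171 -0.2996  0.0478] tail [ 0.5533 -0.2857  0.0514] L 0.1415
```

View pics/d32.png

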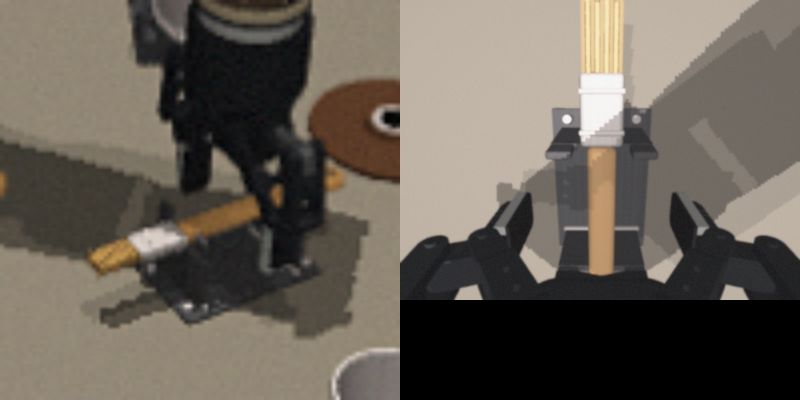

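Released. Raising the arm clear and checking.

Emit:
step_arm([
  [[1, 0, 0, -0.2, 0], [1, 0, 0, -0.5, 0], [1, 0, 0, -0.7, 0], [1, 0, 0, -0.8, 0], [1, 0, 0, -0.8, 0], [1, 0, 0, -0.7, 0], [1, 0, 0.3, -0.3, 0], [1, 0, 0.6, 0, 0], [1, 0, 0.3, 0, 0], [1, 0, 0, 0, 0]],
])

```text
time: 35.45
eef_pos: [0.5151, -0.2386, 0.1833]
tcp_rot: [-0.056, 0.998, 0.0, -0.0]
contact_force: [-0.6, -0.1, 0.5]
opening: 0.998
```

```bash
python3 -c "
from br import *
c=snap('wrist','wrist33'); s=snap('side','side33'); t=snap('top','top33')
brush('wrist8'); brush('wrist33'); brush('side0',.035,.065); brush('side33',.035,.065)
plan(.521,-.2888,.0235,96.3)
a=load('side0')['pixels'].astype(int); d=np.abs(a-s['pixels']).max(2)
cv2.imwrite('pics/f33.png',np.hstack([cv2.resize(s['pixels'][:,:,::-1],(400,300)),cv2.resize(c['pixels'][:,:,::-1],(400,300))]))
"
```

```text
wrist8 1779 hdg -173.9414 tilt -0.69603884 tip [ 0.4174 -0.299   0.0484] tail [ 0.6022 -0.2794  0.0506] L 0.1889
wrist33 1739 hdg -173.61592 tilt -0.7260332 tip [ 0.4181 -0.2991  0.0484] tail [ 0.6034 -0.2784  0.0507] L 0.1881
side0 324 hdg -174.3703 tilt -0.6567906 tip [ 0.4163 -0.3037  0.0487] tail [ 0.6033 -0.2853  0.0508] L 0.1893
side33 322 hdg -174.39299 tilt -0.5931217 tip [ 0.4168 -0.3033  0.0485] tail [ 0.6055 -0.2847  0.0505] L 0.1929
t 35.6 p [ 0.5153 -0.2409  0.1826] ytool hdg 96.37 open 1.003 F [-0.18  0.09  1.45] q6 -2.3
turn tool z deg 0.07 shift mm [ -0.6 -48.3 159. ] shares [-0.014 -1.207  3.976]
```

View pics/f33.png

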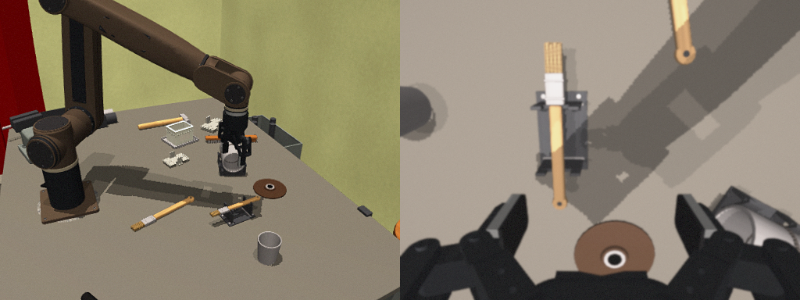

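View pics/side33.png

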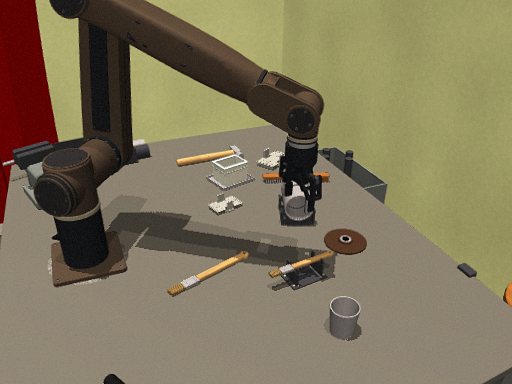

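```bash
python3 -c "
from h import *
print(sign_off())"
```

```text
the job is handed in; nothing more can be done
None
```

The job is done in the order asked and handed in at about 35.6 s. It reports no verdict, so everything below is my own checks.

- **Lid:** I pinched both tabs, lifted the lid straight up with almost no force, and laid it on bare bench near (0.449, 0.120). The depth image shows it flat and right way up, with its plate about 13 mm and pads about 34 mm above the bench.
- **Tilting the brush:** The tool can only turn about the vertical, so I tilted the brush about 36° in the grip. I did this by pressing its tail on the pipe away from the seam, with about 4 N.
- **Dip:** The bristle ends went about 33 mm below the rim, so the bristles were fully under it. There was no contact force.
- **Dab:** The bristle ends were within about 2 mm of the top of the seam. The force stayed under about 1 N, too small to read above the noise. I take contact from the wrist images, where the bristles' slope dropped from 36° to about 27°.
- **Brush back in its rest:** The handle's small step at the ferrule seemed to catch on the front upright, with about 4 N. I lifted, shifted forward, levelled the brush (13 N at most) and shifted back. It is now within about 1 mm of where it started in the wrist view and level, with the same measured tilt as before.
- **Other things:** By eye in the last side picture, the other things are where they were; I did not measure them. The arm is clear of everything.

The wrist camera read heights about 2 mm low. The three cameras disagreed by up to 3 mm on the tub and seam and about 5 mm sideways on the brush, so I used the wrist view for the close work.

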